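Pack a sterilising container: lid off, load bowls, clamp, lid on

TASK

Pack the sterilising container for the autoclave. Take the lid off and set it down in the middle of the grey pad, slacken the red clamp knob and slide the retaining bar back, set every steel bowl from the drying mat rim down in the container's lane, one close row starting at the fixed end, then slide the bar up snug against the row and tighten the knob fully. Last, put the lid back on so that it sits flat on the rim all round, and leave everything else on the bench where it is.

Things in the scene. Friction and masses are not known exactly. Their poses are not given: they have to be found in the camera images.
- case: Open aluminium container fixed on the bench, outside 152 (x) by 322 mm (y, the long way), rim 65 mm high, walls and floor 4 mm. Origin: centre of its underside; z up. Inside, a dark rail runs along y (x +2 to +30 mm, top 34 mm up). The lane for the bowls lies beside it: x -72 to +2 mm, centre x = -36, floor z = 4 mm, from the fixed end wall at y = -157 mm to the retaining bar
- lane_end (a point): Point at the foot of the lane's fixed end wall, on the lane's centre line at floor height (case x -36, y -157, z 4 mm); its axes are the case's. A bowl against this end wall has its centre at y = +33 mm from here
- bar (a joint): Retaining bar: steel plate across the lane (68 mm wide, top 36 mm above the bench) on a carriage that slides on the rail. Value in m: 0 = fully back, plate face at case y = +121 mm; it grows towards the fixed end (face y = 0.121 - value), up to 0.19. Freed it slides with about 2 N, clamped it holds over 30 N. Move it by holding the knob and drawing it along the rail
- bar_face (a point): Point on the plate's face that looks at the bowls (towards case -y), on the lane's centre line at floor height; axes as the case's. A bowl touching it has its centre at y = -33 mm from here. Plate and carriage reach 34 mm behind it (+y); a bracket and the carriage, up to 57 mm above the bench, begin 20 mm from the lane line on the rail's side
- clamp (a joint): Red clamp knob on the carriage, vertical axis, quarter-turn screw. Value in rad: 0 = slack, stop at 1.45 = tight; it grows clockwise seen from above. The bar slides freely below 0.35 and is held above 0.9; tight is 1.1 or more. Takes up to 0.25 N m, stays where left. Its wing grip is 46 mm long, 12 thick; the long way lies along case x at 0 and turns clockwise from there with the value
- clamp_grip (a point): On the knob's axis, 78 mm above the bench, at mid height of the wing grip (68 to 87 mm above the bench); case x = +16 mm and 17 mm behind bar_face along +y (turns with the knob). Below the wing is a collar 18 mm across; beside it all is clear down to the carriage top, 57 mm above the bench
- lid: Loose green lid, 166 by 336 mm (y the long way), 500 g, seated on the container at the start. Its skirt goes outside the container's rim with 3 mm to spare per side; a step 9 mm above the skirt's lower edge rests on the rim. Origin: centre of the skirt's lower edge; z up. Dome top 40 mm above it. Seated: level, origin 56 mm above the bench, centred on the case, either way round
- lid_handle (a point): Centre of the lid's black bar handle, 63 mm above the lid's origin: 110 mm long (along the lid's y), 14 mm thick, 12 mm high, 17 mm of free space under it down to the dome
- pad: Pale grey silicone bench pad, 360 (its x) x 190 x 3 mm, fixed, clear: where the lid is laid aside, skirt down. Origin: centre of its underside. Mat and pad lie on either side of the container
- mat: Pale blue ribbed drying mat, 200 x 200 x 3 mm, fixed; origin at the centre of its underside. The bowls start on it
- bowl1: One of up to four identical footed steel bowls (None if absent), rim down on the drying mat, 120 g. Rim diameter 66 mm; the rounded bowl is 29 mm high; on top a cylindrical foot, diameter 32 mm, from 31 to 52 mm above the rim, is the place to grip (keep the fingertips above the 29 mm shoulder). Origin: centre of the rim plane (underside); z points from rim to foot, so z up = rim down
- bowl2: One of up to four identical footed steel bowls (None if absent), rim down on the drying mat, 120 g. Rim diameter 66 mm; the rounded bowl is 29 mm high; on top a cylindrical foot, diameter 32 mm, from 31 to 52 mm above the rim, is the place to grip (keep the fingertips above the 29 mm shoulder). Origin: centre of the rim plane (underside); z points from rim to foot, so z up = rim down
- bowl3: One of up to four identical footed steel bowls (None if absent), rim down on the drying mat, 120 g. Rim diameter 66 mm; the rounded bowl is 29 mm high; on top a cylindrical foot, diameter 32 mm, from 31 to 52 mm above the rim, is the place to grip (keep the fingertips above the 29 mm shoulder). Origin: centre of the rim plane (underside); z points from rim to foot, so z up = rim down
- bowl4: One of up to four identical footed steel bowls (None if absent), rim down on the drying mat, 120 g. Rim diameter 66 mm; the rounded bowl is 29 mm high; on top a cylindrical foot, diameter 32 mm, from 31 to 52 mm above the rim, is the place to grip (keep the fingertips above the 29 mm shoulder). Origin: centre of the rim plane (underside); z points from rim to foot, so z up = rim down
- file_stand: Small red block with files, 85 x 32 x 26 mm, a bystander; origin under its centre
- mirror: Steel mouth mirror lying flat, 180 mm long, a bystander; origin under the middle of its handle
- syringe: Green syringe lying flat, about 150 mm long, a bystander; origin under its middle
- jar: Amber jar with white cap, diameter 52, 70 mm high, a bystander; origin under its centre
- cup: White plastic cup, diameter 68 at the mouth, 80 mm high, a bystander (not for sterilising); origin under its centre
Things that resemble listed ones, but are neither listed nor needed, are in the scene too. Leave any blue or purple look-alike of the bowl4 alone.

How it is judged:
By the outcome, as a careful person would: the job done as asked, in the order asked, and still so for the second after the job is handed in, with the robot touching nothing.
Of bowl1, bowl2, bowl3, bowl4 only 2 to 4 are there at a start; the rules pass over those that are not, and their reading is None.
At some moment in a run one of bowl1, bowl2, bowl3, bowl4 may be knocked a few centimetres aside while the robot is not near it.
It also fails if it takes over 210 s, if anything falls off the work surface, if the arm or the gripper's body presses on something with over 40 N, if the wrist force passes 120 N, or if a joint passes its speed limit or range.

ROBOT

A 6-joint arm with a two-finger parallel gripper is mounted at the origin on the work surface. World frame = base frame: x ahead of the robot, y to its left, z up, the work surface at z = 0. Lengths are in m, angles in rad, forces in N, time in s.
With the tool pointing down it reaches from about 0.35 to 0.775 m from the base axis. Payload 7.3 kg.
Tool frame: the origin (TCP) lies at the very end of the fingers, on their centre line; the grasp point (between the pads) lies 19 mm behind it; z points along the fingers, y is the line along which they close (so a half turn about z gives the same grasp; the last joint's range is limited). The gripper opens to 92 mm and grips with 3 to 60 N. Pads are 19 mm wide; open, the fingers measure 130 mm over their backs; the gripper's body (75 mm by 190 mm) begins 47 mm behind the grasp point.
Start: joints at [1.14, 0.342, 1.524, -0, 1.275, -0.146], TCP at [0.147, 0.504, 0.227] pointing down, gripper open.
Joint ranges: [-2.53, 2.53], [-0.77, 2.02], [0.04, 2.7], [-1, 4.14], [0.28, 2.66], [-3.11, 3.11]. Speed limits (rad/s): [2.57, 2.57, 3.14, 3.14, 3.14, 3.14].

INTERFACE

Orientations are given as [roll, pitch, yaw] about the fixed x, y, z axes, in that order (R = Rz(yaw) Ry(pitch) Rx(roll)).
In Python, from cell import telemetry, eyes, job gives the robot as it stands.
- The arm moves only by the tool apply_moves, never from a script. Its arguments are lists of equal length, an entry for each row: "delta_pos": the shift along the world's x, y, z each as a share of 0.4 m, from -1 to 1, a list of three; "dr": the turn, a rotation vector about the world's x, y, z each as a share of 0.5 rad, from -1 to 1, a list of three; "jaw": the opening, from 0 (shut) to 1 (fully open). A call has 1 to 8 rows; each row is the pose to reach, as a shift and turn from the pose commanded when the call began; what a row does not reach only later rows make up. A row lasts 1/12 s, in which the tool goes at most 41.7 mm and 7.16 degrees, less where a joint would pass 70% of its speed; a pose out of reach is approached as far as the arm can. A call with a number of a shift or a turn outside -1 to 1 is refused whole. A call with a gripper value outside its range is refused whole. The fingers move at their own pace and stop on an object; "force" is the grip in N (left out, the last holds). Time passes only in rows, so rows that repeat a pose let the fingers close. It gives the time, the measured TCP pose, the force, the opening and the grip force at its end, in the units of the state.
- telemetry.observe(): the state, without advancing time (a new reading comes with each control period).
- eyes.read_camera(name): name is "side" or "top" or "wrist"; returns the picture (400x640x3 uint8, red, green, blue); there is no depth.
- eyes.camera_model(name): a dict with "vertical_fov" (degrees; the focal length in pixels is half the picture's height over the tangent of half this angle, whatever the lens; pixels are square), "cx", "cy" (the principal point, pixels), "k1" (the pictures are not rectified: a ray, as slopes to the right and down, at radius r is drawn at 1 + k1 r^2 times it, then the intrinsics apply), "rvec" (rotation vector, rad) and "tvec" (3), from world to camera coordinates, as OpenCV has them; the wrist camera has in their place "hand_eye" (4x4, takes a point from camera to tool coordinates, whose origin is the TCP and whose axes are the flange's). Camera axes: x right, y down, z forward; pixel columns grow to the right and rows downward; lengths in m; the calibration is good to about 2 mm. A picture is of the moment at which its call begins: read the wrist's pose just before it. camera_model takes no time and is no camera call.
- job.hand_in(): hands the job in; it is judged then, once.
The state is a dict: "time": time; "qpos": joint angles; "qvel": joint speeds; "joint_efforts": joint torques, N m; "tool_pos": TCP position; "tool_rot": TCP orientation; "contact_force": force on the tool from outside, world axes, zero at the start; "torque": the same for the moment, N m; "opening": finger opening in m; "grip_force": force on a finger pad.
Only numpy, scipy, OpenCV 4.12 (cv2) and the standard library are available. Lean on these libraries where they do the work, as an engineer would, in place of code of your own. Each camera call takes 0.05 s, during which the arm holds its last target. There are 200 camera calls.

## Working session

There is one attempt and no reset: what is moved stays moved. The work goes in short steps, Python scripts to look and compute and a tool call to move; the robot and the scene stay as the last step left them, time stands still between calls to the robot, and variables do not carry over. Pictures are saved under pics/ and viewed, at most 14 in all, crops included, and the job is handed in when it is done.

Besides the shell and the picture viewer there is one more tool, called after "Call:" as name(argument=value, ...) on one line, values as JSON. apply_moves: Moves the arm, as the interface text tells. Its arguments: {"type":"object","properties":{"delta_pos":{"type":"array"},"dr":{"type":"array"},"jaw":{"type":"array"},"force":{"type":"number"}},"required":["delta_pos","dr","jaw"]}

```bash
mkdir -p pics
cat > h.py <<'E'
import numpy as np, cv2
from cell import telemetry, eyes, job
from scipy.spatial.transform import Rotation as R
def grab(n):
    s=telemetry.observe(); im=eyes.read_camera(n); m=eyes.camera_model(n)
    m['R'],m['t']=ext(m,s); return im,m,s
def ext(m,s):
    if 'hand_eye' in m:
        H=np.array(m['hand_eye']); T=np.eye(4); T[:3,:3]=R.from_euler('xyz',s['tool_rot']).as_matrix(); T[:3,3]=s['tool_pos']
        W=np.linalg.inv(T@H); return W[:3,:3],W[:3,3]
    return R.from_rotvec(m['rvec']).as_matrix(),np.array(m['tvec'])
def f_(m): return 200/np.tan(np.radians(m['vertical_fov'])/2)
def K_(m): f=f_(m); return np.array([[f,0,m['cx']],[0,f,m['cy']],[0,0,1.]])
D_=lambda m: np.array([m['k1'],0,0,0,0.])
def ray(m,px):
    p=cv2.undistortPoints(np.array(px,float).reshape(-1,1,2),K_(m),D_(m)).reshape(-1,2)
    d=np.c_[p,np.ones(len(p))]@m['R']; return -m['R'].T@m['t'],d
def plane(m,px,z):
    o,d=ray(m,px); return o+d*((z-o[2])/d[:,2])[:,None]
def proj(m,P):
    return cv2.projectPoints(np.array(P,float).reshape(-1,3),cv2.Rodrigues(m['R'])[0],m['t'],K_(m),D_(m))[0].reshape(-1,2)
def save(n,im,crop=None,s=1):
    if crop: x,y,w,h=crop; im=im[y:y+h,x:x+w]
    cv2.imwrite('pics/'+n+'.png',cv2.resize(im[:,:,::-1],None,fx=s,fy=s,interpolation=cv2.INTER_CUBIC))
E
python3 - <<'E'
from h import *
for n in('top','side','wrist'):
    im,m,s=grab(n); save(n+'0',im); np.save(n+'0.npy',im)
    print(n,{k:np.round(v,3).tolist() for k,v in m.items()}, (-m['R'].T@m['t']).round(3))
print(s)
E
```

```text
top {'vertical_fov': 53.397, 'cx': 318.775, 'cy': 197.106, 'k1': -0.061, 'rvec': [2.194, -2.207, 0.057], 'tvec': [0.078, 0.606, 1.272], 'R': [[-0.006, -1.0, 0.005], [-0.999, 0.006, -0.047], [0.047, -0.006, -0.999]], 't': [0.078, 0.606, 1.272]} [0.547 0.081 1.299]
side {'vertical_fov': 43.746, 'cx': 321.365, 'cy': 196.722, 'k1': -0.028, 'rvec': [0.109, -2.817, 1.288], 'tvec': [0.621, 0.061, 1.685], 'R': [[-0.997, -0.081, -0.009], [-0.046, 0.652, -0.757], [0.067, -0.754, -0.654]], 't': [0.621, 0.061, 1.685]} [0.508 1.281 1.153]
wrist {'vertical_fov': 68.172, 'cx': 325.631, 'cy': 206.546, 'k1': -0.034, 'hand_eye': [[-0.001, -0.956, -0.294, 0.079], [1.0, -0.001, -0.0, 0.001], [0.0, -0.294, 0.956, -0.158], [0.0, 0.0, 0.0, 1.0]], 'R': [[0.282, 0.96, -0.002], [0.917, -0.269, 0.294], [0.282, -0.084, -0.956]], 't': [-0.525, -0.037, 0.391]} [0.072 0.527 0.384]
{'time': 0.1, 'qpos': array([ 1.14003174e+00,  3.42657016e-01,  1.52492351e+00,  2.88921453e-05,
        1.27540707e+00, -1.46026228e-01]), 'qvel': array([-0.00128489,  0.00013116, -0.00189455, -0.00026717, -0.00085646,
       -0.00033408]), 'joint_efforts': array([ 1.03821516e-03, -4.32001376e+01, -2.44699162e+01,  7.18210987e-02,
        5.25767030e-02, -5.00266879e-05]), 'tool_pos': array([0.14730497, 0.50353033, 0.2261117 ]), 'tool_rot': array([-3.14021658e+00, -2.30309037e-04,  2.85684571e+00]), 'contact_force': array([ 1.04980937, -0.4751025 ,  0.48575834]), 'torque': array([ 0.02925534,  0.01807946, -0.00053916]), 'grip_force': 0.0, 'opening': 0.09197003360206163}
```

View pics/top0.png

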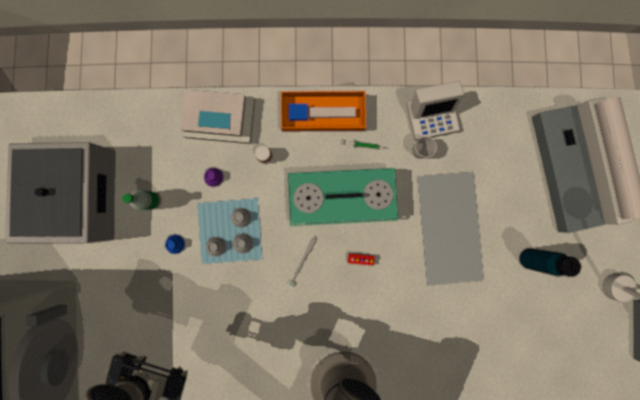

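View pics/side0.png

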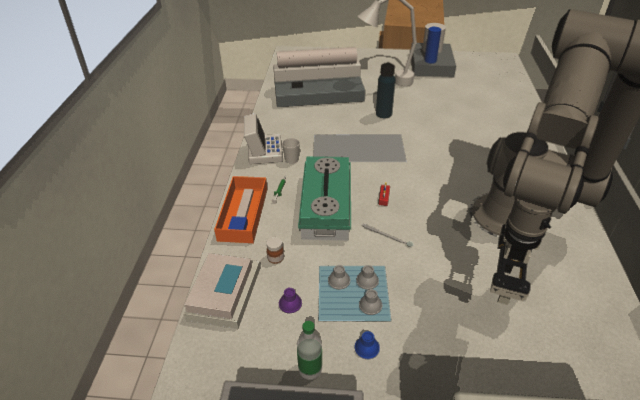

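The top view shows the lid at (343,196), the pad at (450,228), the mat at (230,230) and three steel bowls at (241,216), (217,246) and (243,243). The possible look-alikes are the blue one at (175,243), the purple one at (213,176) and the cup at (425,148). None of these is a steel bowl on the mat, so I leave them alone.

```bash
python3 - <<'E'
from h import *
ms={n:eyes.camera_model(n) for n in('top','side')}
for n in ms: ms[n]['R'],ms[n]['t']=ext(ms[n],None)
im=np.load('top0.npy'); hsv=cv2.cvtColor(im,cv2.COLOR_RGB2HSV)
print('pix lid',hsv[210,330],'pad',hsv[230,450],'bench',hsv[300,540],'mat',hsv[255,230],'handle',hsv[196,345])
def big(mask):
    c,_=cv2.findContours(mask.astype(np.uint8),cv2.RETR_EXTERNAL,cv2.CHAIN_APPROX_NONE); return max(c,key=cv2.contourArea)
def rect(mask,z):
    c=big(mask); P=plane(ms['top'],c.reshape(-1,2),z)[:,:2]
    (cx,cy),(w,h),a=cv2.minAreaRect((P*1000).astype(np.float32)); print([round(float(v),1) for v in (cx,cy,w,h,a)], 'px',cv2.boundingRect(c)); 
H,S,V=[hsv[:,:,i].astype(int) for i in range(3)]
g=(H>65)&(H<90)&(S>80); g[:160]=0; g[:,:280]=0; g[:,405:]=0
rect(cv2.morphologyEx(g.astype(np.uint8),cv2.MORPH_CLOSE,np.ones((9,9))),0.065)
b=(H>85)&(H<110)&(S>60); b[:190]=0;b[:,:190]=0;b[:,270:]=0
rect(cv2.morphologyEx(b.astype(np.uint8),cv2.MORPH_CLOSE,np.ones((25,25))),0.003)
sub=im[150:300,410:500].astype(int); p=np.zeros(H.shape,bool); p[165:290,415:490]=(np.abs(im[165:290,415:490].astype(int)-im[230,450]).sum(2)<40)
rect(cv2.morphologyEx(p.astype(np.uint8),cv2.MORPH_OPEN,np.ones((5,5))),0.003)
E
python3 - <<'E'
from h import *
im=np.load('top0.npy'); save('crop0',im,(190,160,220,110),3.6)
E
```

```text
pix lid [ 75 124 127] pad [ 20  29 131] bench [ 19  50 170] mat [ 91  51 141] handle [70 29 26]
[607.4, 0.5, 158.8, 332.3, 2.3] px (289, 169, 109, 55)Traceback (most recent call last):
  File "<stdin>", line 15, in <module>
  File "<stdin>", line 9, in rect
  File "<stdin>", line 7, in big
ValueError: max() iterable argument is empty
```

View pics/crop0.png

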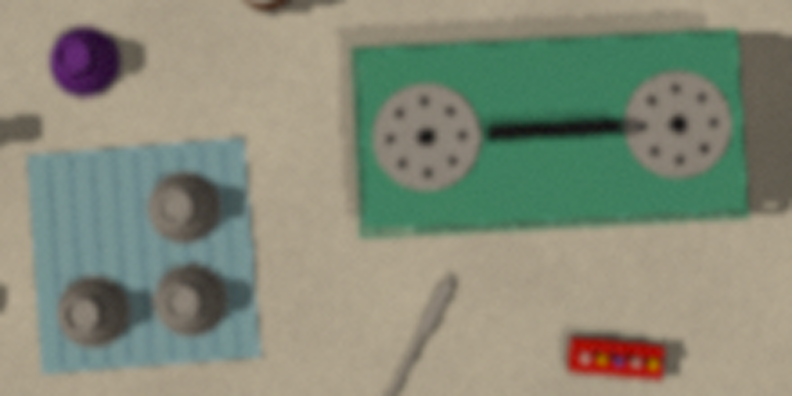

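Run:
```python
from h import *
ms={n:eyes.camera_model(n) for n in('top','side')}
for n in ms: ms[n]['R'],ms[n]['t']=ext(ms[n],None)
im=np.load('top0.npy'); hsv=cv2.cvtColor(im,cv2.COLOR_RGB2HSV)
H,S,V=[hsv[:,:,i].astype(int) for i in range(3)]
def rect(mask,box,z,k=1,o=1):
    x0,y0,x1,y1=box; q=np.zeros(mask.shape,np.uint8); q[y0:y1,x0:x1]=mask[y0:y1,x0:x1]
    q=cv2.morphologyEx(q,cv2.MORPH_CLOSE,np.ones((k,k))); q=cv2.morphologyEx(q,cv2.MORPH_OPEN,np.ones((o,o)))
    c,_=cv2.findContours(q,cv2.RETR_EXTERNAL,cv2.CHAIN_APPROX_NONE); c=max(c,key=cv2.contourArea)
    P=plane(ms['top'],c.reshape(-1,2),z)[:,:2]
    r=cv2.minAreaRect((P*1000).astype(np.float32)); print(np.round(np.r_[r[0],r[1],r[2]],1),cv2.boundingRect(c)); print(cv2.boxPoints(r).round())
print('lid');rect((H>65)&(H<90)&(S>80),(280,160,405,235),.065,9)
print('handle');rect((V<60),(320,185,372,205),.122,3)
print('mat');rect((H>80)&(S>30)&(S<200),(190,190,270,275),.003,15)
print('pad');rect((S<38)&(V>100),(414,165,495,290),.003,3,5)
print(plane(ms['top'],[(240.5,217),(217,246),(243,243)],.045).round(3))
```

```text
lid
[6.074e+02 5.000e-01 1.588e+02 3.323e+02 2.300e+00] (289, 169, 109, 55)
[[ 521.  163.]
 [ 535. -169.]
 [ 693. -162.]
 [ 680.  170.]]
handle
[6.063e+02 1.000e-01 1.110e+01 1.072e+02 2.700e+00] (326, 193, 37, 6)
[[598.  53.]
 [603. -54.]
 [614. -53.]
 [609.  54.]]
mat
[499.3 366.3 194.6 195.4   4.3] (198, 199, 64, 64)
[[395. 456.]
 [410. 262.]
 [604. 276.]
 [589. 471.]]
pad
[ 504.  -356.2  357.4  188.6    4.3] (418, 172, 65, 113)
[[ 319. -275.]
 [ 333. -464.]
 [ 689. -437.]
 [ 675. -249.]]
[[0.544 0.322 0.045]
 [0.453 0.396 0.045]
 [0.462 0.314 0.045]]
```

Call:
apply_moves(delta_pos=[[0.4,-0.45,0.075],[0.4,-0.45,0.075],[0.4,-0.45,0.075],[0.4,-0.45,0.075],[0.4,-0.45,0.075],[0.4,-0.45,0.075],[0.4,-0.45,0.075],[0.4,-0.45,0.075]], dr=[[0,0,-1],[0,0,-1],[0,0,-1],[0,0,-1],[0,0,-1],[0,0,-1],[0,0,-1],[0,0,-1]], jaw=[1,1,1,1,1,1,1,1])

```text
time: 0.82
tool_pos: [0.3085, 0.3227, 0.2568]
tool_rot: [3.141, -0.0, 2.353]
contact_force: [0.1, 0.6, -0.9]
opening: 0.0922
grip_force: 0.0
```

Call:
apply_moves(delta_pos=[[0.4,-0.45,0],[0.4,-0.45,0],[0.4,-0.45,0],[0.4,-0.45,0],[0.4,-0.45,0],[0.4,-0.45,0],[0.4,-0.45,0],[0.4,-0.45,0]], dr=[[0,0,-1],[0,0,-1],[0,0,-1],[0,0,-1],[0,0,-1],[0,0,-1],[0,0,-1],[0,0,-1]], jaw=[1,1,1,1,1,1,1,1])

```text
time: 1.48
tool_pos: [0.4676, 0.144, 0.2559]
tool_rot: [-3.14, -0.001, 1.855]
contact_force: [0.2, 0.9, -0.5]
opening: 0.0919
grip_force: 0.0
```

Call:
apply_moves(delta_pos=[[0.35,-0.36,0],[0.35,-0.36,0],[0.35,-0.36,0],[0.35,-0.36,0],[0.35,-0.36,0],[0.35,-0.36,0],[0.35,-0.36,0],[0.35,-0.36,0]], dr=[[0,0,-0.488],[0,0,-0.488],[0,0,-0.488],[0,0,-0.488],[0,0,-0.488],[0,0,-0.488],[0,0,-0.488],[0,0,-0.488]], jaw=[1,1,1,1,1,1,1,1])

```text
time: 2.15
tool_pos: [0.6067, 0.0023, 0.2563]
tool_rot: [-3.14, -0.001, 1.615]
contact_force: [-0.3, -0.1, -0.1]
opening: 0.092
grip_force: 0.0
```

Run:
```python
from h import *
im,m,s=grab('wrist'); save('w1',im); np.save('w1.npy',im); print(s['tool_pos'],s['tool_rot'],s['time'])
hsv=cv2.cvtColor(im,cv2.COLOR_RGB2HSV)
q=(hsv[:,:,2]<60).astype(np.uint8)
c,_=cv2.findContours(q,cv2.RETR_EXTERNAL,cv2.CHAIN_APPROX_NONE)
for k in c:
    if cv2.contourArea(k)>300:
        P=plane(m,k.reshape(-1,2),.124)[:,:2]; r=cv2.minAreaRect((P*1000).astype(np.float32)); print(cv2.boundingRect(k),np.round(np.r_[r[0],r[1],r[2]],1))
```

```text
[0.6066811  0.00226375 0.25630131] [-3.14015627e+00 -1.02875899e-03  1.61491170e+00] 2.15
(0, 243, 640, 157) [ 603.6 -167.2  888.3  239.2    2.7]
(319, 141, 14, 107) [607.1   3.7  13.5 111.6   2.1]
```

View pics/w1.png

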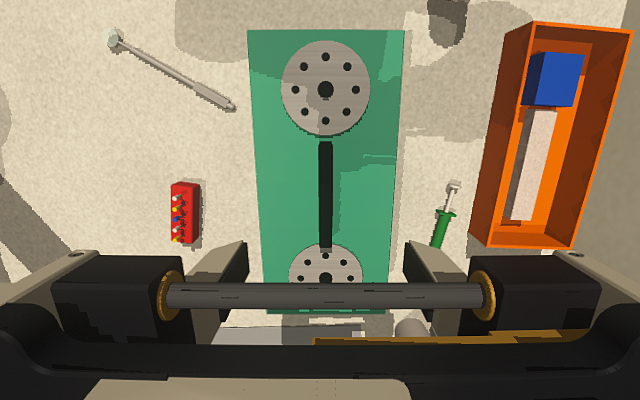

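The wrist view shows the handle upright at (325,195), centred between the fingers. It measures (0.607, 0.002), 13.5 × 111.6 mm, which agrees with the description.

Call:
apply_moves(delta_pos=[[0,0,-0.1],[0,0,-0.2],[0,0,-0.3],[0,0,-0.35],[0,0,-0.385],[0,0,-0.385],[0,0,-0.385],[0,0,-0.385]], dr=[[0,0,0],[0,0,0],[0,0,0],[0,0,0],[0,0,0],[0,0,0],[0,0,0],[0,0,0]], jaw=[1,1,1,1,0.6,0,0,0], force=50)

```text
time: 2.87
tool_pos: [0.6081, 0.0009, 0.1045]
tool_rot: [3.139, 0.0, 1.614]
contact_force: [-0.2, 0.4, -0.5]
opening: 0.0698
grip_force: 0.0
```

Call:
apply_moves(delta_pos=[[0,0,0],[0,0,0],[0,0,0],[0,0,0],[0,0,0],[0,0,0],[0,0,0.02],[0,0,0.04]], dr=[[0,0,0],[0,0,0],[0,0,0],[0,0,0],[0,0,0],[0,0,0],[0,0,0],[0,0,0]], jaw=[0,0,0,0,0,0,0,0])

```text
time: 3.53
tool_pos: [0.6072, -0.0001, 0.119]
tool_rot: [-3.141, -0.0, 1.613]
contact_force: [-0.3, 0.1, 0.7]
opening: 0.0162
grip_force: 0.0
```

Call:
apply_moves(delta_pos=[[0,0,-0.04],[0,0,-0.04],[0,0,-0.04],[0,0,-0.04],[0,0,-0.04],[0,0,-0.04],[0,0,-0.04],[0,0,-0.04]], dr=[[0,0,0],[0,0,0],[0,0,0],[0,0,0],[0,0,0],[0,0,0],[0,0,0],[0,0,0]], jaw=[0.3,0.3,0.3,0,0,0,0,0])

```text
time: 4.2
tool_pos: [0.6079, -0.0001, 0.1033]
tool_rot: [3.14, 0.0, 1.613]
contact_force: [-0.7, 0.9, 3.0]
opening: 0.0138
grip_force: 50.0
```

Call:
apply_moves(delta_pos=[[0,0,0],[0,0,0],[0,0,0],[0,0,0],[0,0,0],[0,0,0],[0,0,0]], dr=[[0,0,0],[0,0,0],[0,0,0],[0,0,0],[0,0,0],[0,0,0],[0,0,0]], jaw=[0,0,0,0,0,0,0])

```text
time: 4.78
tool_pos: [0.6078, -0.0002, 0.1033]
tool_rot: [3.14, 0.0, 1.613]
contact_force: [0.1, 1.1, 5.3]
opening: 0.0136
grip_force: 50.0
```

Call:
apply_moves(delta_pos=[[0,0,0.02],[0,0,0.05],[0,0,0.08],[0,0,0.12],[0,0,0.16],[0,0,0.2],[0,0,0.2],[0,0,0.2]], dr=[[0,0,0],[0,0,0],[0,0,0],[0,0,0],[0,0,0],[0,0,0],[0,0,0],[0,0,0]], jaw=[0,0,0,0,0,0,0,0])

```text
time: 5.45
tool_pos: [0.6072, -0.0001, 0.1823]
tool_rot: [-3.141, -0.0, 1.613]
contact_force: [-0.5, -0.7, -6.2]
opening: 0.0132
grip_force: 50.0
```

Call:
apply_moves(delta_pos=[[-0.01,-0.02,0],[-0.02,-0.06,0],[-0.03,-0.1,0],[-0.05,-0.15,0],[-0.06,-0.2,0],[-0.08,-0.25,0],[-0.1,-0.28,0],[-0.1,-0.3,0]], dr=[[0,0,-0.1],[0,0,-0.2],[0,0,-0.3],[0,0,-0.45],[0,0,-0.6],[0,0,-0.75],[0,0,-0.9],[0,0,-1]], jaw=[0,0,0,0,0,0,0,0])

```text
time: 6.12
tool_pos: [0.5649, -0.1213, 0.1804]
tool_rot: [-3.136, 0.001, 1.107]
contact_force: [-0.1, -0.4, -5.8]
opening: 0.0133
grip_force: 50.0
```

Call:
apply_moves(delta_pos=[[-0.01,-0.02,0],[-0.02,-0.06,0],[-0.03,-0.1,0],[-0.05,-0.15,0],[-0.06,-0.2,0],[-0.08,-0.25,0],[-0.1,-0.28,0],[-0.1,-0.3,0]], dr=[[0,0,-0.1],[0,0,-0.2],[0,0,-0.3],[0,0,-0.45],[0,0,-0.6],[0,0,-0.75],[0,0,-0.9],[0,0,-1]], jaw=[0,0,0,0,0,0,0,0])

```text
time: 6.78
tool_pos: [0.525, -0.2411, 0.1804]
tool_rot: [-3.137, 0.003, 0.607]
contact_force: [0.3, -0.2, -5.6]
opening: 0.0135
grip_force: 50.0
```

Call:
apply_moves(delta_pos=[[-0.01,-0.02,0],[-0.02,-0.06,0],[-0.03,-0.1,0],[-0.04,-0.15,0],[-0.05,-0.2,0],[-0.06,-0.25,0],[-0.06,-0.28,0],[-0.06,-0.29,0]], dr=[[0,0,-0.1],[0,0,-0.2],[0,0,-0.3],[0,0,-0.45],[0,0,-0.6],[0,0,-0.75],[0,0,-0.9],[0,0,-1]], jaw=[0,0,0,0,0,0,0,0])

```text
time: 7.45
tool_pos: [0.502, -0.3577, 0.1802]
tool_rot: [-3.139, 0.003, 0.107]
contact_force: [0.3, -0.3, -4.6]
opening: 0.0134
grip_force: 50.0
```

Call:
apply_moves(delta_pos=[[0,0,0],[0,0,0],[0,0,0],[0,0,0]], dr=[[0,0,-0.04],[0,0,-0.076],[0,0,-0.076],[0,0,-0.076]], jaw=[0,0,0,0])

```text
time: 7.78
tool_pos: [0.5034, -0.3552, 0.1821]
tool_rot: [-3.141, 0.001, 0.077]
contact_force: [-1.0, -0.2, -5.3]
opening: 0.0137
grip_force: 50.0
```

Run:
```python
from h import *
im,m,s=grab('top'); np.save('top1.npy',im); print(s['tool_pos'],s['tool_rot'],s['time'],s['opening'])
save('t1',im,(190,120,320,180),2.5)
```

```text
[ 0.50343487 -0.35519996  0.18214338] [-3.14056124e+00  8.53723408e-04  7.65283299e-02] 7.7833 0.013672903657160217
```

View pics/t1.png

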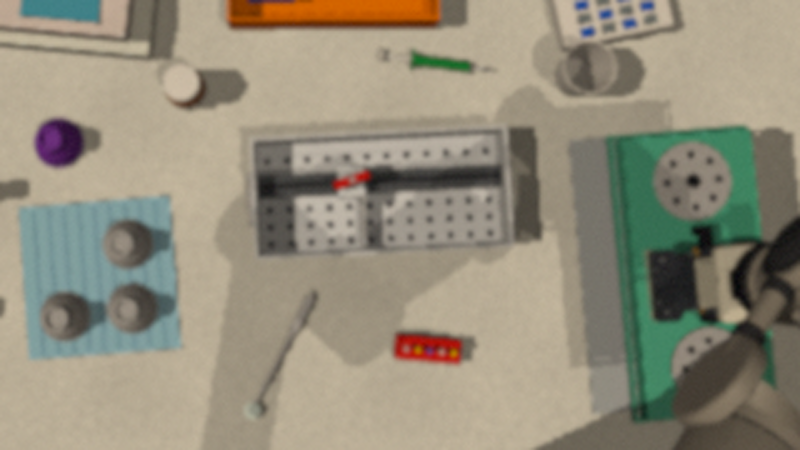

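The lid is clear of the case and over the pad. The bar plate is at crop (373,215) with the knob to its left, so case +y ≈ world +y, and the lane is on the −x side with its fixed end at −y.

Call:
apply_moves(delta_pos=[[0,0,-0.07],[0,0,-0.14],[0,0,-0.2],[0,0,-0.25],[0,0,-0.29],[0,0,-0.31],[0,0,-0.325],[0,0,-0.325]], dr=[[0,0,0],[0,0,0],[0,0,0],[0,0,0],[0,0,0],[0,0,0],[0,0,0],[0,0,0]], jaw=[0,0,0,0,0,0,0,0])

```text
time: 8.5
tool_pos: [0.5033, -0.3557, 0.052]
tool_rot: [-3.141, 0.001, 0.075]
contact_force: [-0.2, -0.4, -4.6]
opening: 0.0136
grip_force: 50.0
```

Call:
apply_moves(delta_pos=[[0,0,0],[0,0,0],[0,0,0]], dr=[[0,0,0],[0,0,0],[0,0,0]], jaw=[0,0,0])

```text
time: 8.75
tool_pos: [0.5041, -0.3566, 0.054]
tool_rot: [3.14, -0.002, 0.075]
contact_force: [0.1, 0.2, -5.0]
opening: 0.0136
grip_force: 50.0
```

Call:
apply_moves(delta_pos=[[0,0,-0.0025],[0,0,-0.005],[0,0,-0.0075],[0,0,-0.0075]], dr=[[0,0,0],[0,0,0],[0,0,0],[0,0,0]], jaw=[0,0,0,0])

```text
time: 9.08
tool_pos: [0.5036, -0.3562, 0.0503]
tool_rot: [3.141, -0.0, 0.075]
contact_force: [-1.0, 1.2, -0.1]
opening: 0.0136
grip_force: 50.0
```

Call:
apply_moves(delta_pos=[[0,0,0],[0,0,0],[0,0,0],[0,0,0],[0,0,0],[0,0,0],[0,0,0.05],[0,0,0.12]], dr=[[0,0,0],[0,0,0],[0,0,0],[0,0,0],[0,0,0],[0,0,0],[0,0,0],[0,0,0]], jaw=[0.6,0.6,0.6,0.6,0.6,0.6,0.6,0.6])

```text
time: 9.75
tool_pos: [0.5021, -0.3549, 0.0955]
tool_rot: [-3.137, 0.004, 0.075]
contact_force: [0.7, 0.3, -0.7]
opening: 0.0548
grip_force: 0.0
```

Call:
apply_moves(delta_pos=[[0,0,0.1],[0,0,0.2],[0,0.1,0.3],[0.08,0.25,0.56],[0.08,0.25,0.56],[0.08,0.25,0.56],[0.08,0.25,0.56],[0.08,0.25,0.56]], dr=[[0,0,0],[0,0,0],[0,0,0.2],[0,0,1],[0,0,1],[0,0,1],[0,0,1],[0,0,1]], jaw=[1,1,1,1,1,1,1,1])

```text
time: 10.42
tool_pos: [0.5373, -0.2548, 0.3261]
tool_rot: [3.134, -0.004, 0.579]
contact_force: [-0.3, -0.9, -0.3]
opening: 0.0916
grip_force: 0.0
```

Call:
apply_moves(delta_pos=[[0.1,0.25,0],[0.1,0.25,0],[0.1,0.25,0],[0.1,0.25,0],[0.1,0.25,0],[0.1,0.25,0]], dr=[[0,0,1],[0,0,1],[0,0,1],[0,0,1],[0,0,1],[0,0,1]], jaw=[1,1,1,1,1,1])

```text
time: 10.92
tool_pos: [0.575, -0.1567, 0.3202]
tool_rot: [-3.139, 0.001, 1.07]
contact_force: [0.0, -0.9, 0.5]
opening: 0.0916
grip_force: 0.0
```

Call:
apply_moves(delta_pos=[[0.08,0.265,0],[0.08,0.265,0],[0.08,0.265,0],[0.08,0.265,0],[0.08,0.265,0],[0.08,0.265,0],[0.08,0.265,0]], dr=[[0,0,1],[0,0,1],[0,0,1],[0,0,1],[0,0,1],[0,0,1],[0,0,1]], jaw=[1,1,1,1,1,1,1])

```text
time: 11.5
tool_pos: [0.6072, -0.0518, 0.3213]
tool_rot: [-3.141, 0.0, 1.567]
contact_force: [1.0, -0.5, 0.2]
opening: 0.0918
grip_force: 0.0
```

Run:
```python
from h import *
im,m,s=grab('wrist'); save('w2',im); np.save('w2.npy',im); np.save('w2s.npy',np.r_[s['tool_pos'],s['tool_rot']]); print(s['tool_pos'],s['tool_rot'],s['time'],s['opening'])
im,m,s=grab('top'); np.save('top2.npy',im)
```

```text
[ 0.60717527 -0.05177237  0.32131533] [-3.14090943e+00  2.83669103e-04  1.56712689e+00] 11.5 0.0917683684270111
```

View pics/w2.png

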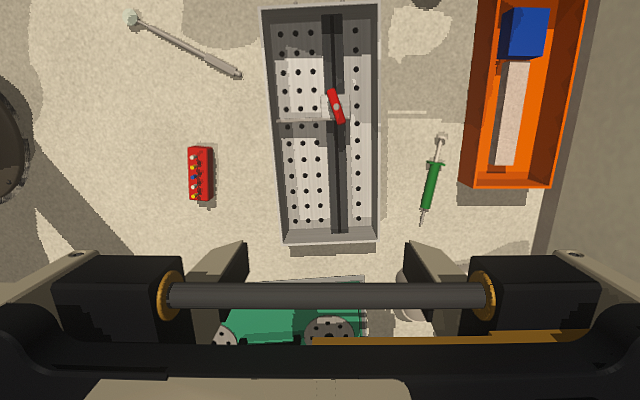

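The wrist view shows the case open, with rim corners near (285,242), (376,238), (262,10) and (378,3). The red knob is at (336,106) and the plate is at about row 130.

Run:
```python
from h import *
im=np.load('w2.npy'); v=np.load('w2s.npy'); m=eyes.camera_model('wrist'); m['R'],m['t']=ext(m,dict(tool_pos=v[:3],tool_rot=v[3:]))
hsv=cv2.cvtColor(im,cv2.COLOR_RGB2HSV); H,S,V=[hsv[:,:,i].astype(int) for i in range(3)]
print(hsv[150,240],hsv[150,277],hsv[235,330],hsv[240,330])
q=((S<30)).astype(np.uint8); q[245:]=0; q[:,:255]=0; q[:,382:]=0
q=cv2.morphologyEx(cv2.morphologyEx(q,cv2.MORPH_CLOSE,np.ones((9,9))),cv2.MORPH_OPEN,np.ones((5,5)))
c,_=cv2.findContours(q,cv2.RETR_EXTERNAL,cv2.CHAIN_APPROX_NONE); c=max(c,key=cv2.contourArea)
P=plane(m,c.reshape(-1,2),.065)[:,:2]; r=cv2.minAreaRect((P*1000).astype(np.float32)); print('rim',np.round(np.r_[r[0],r[1],r[2]],1)); print(cv2.boxPoints(r).round(1))
print('corners',plane(m,[(285,242),(376,238),(262,10),(378,3)],.065).round(4)[:,:2])
red=(((H<8)|(H>172))&(S>150)).astype(np.uint8); red[:, :300]=0; red[:,400:]=0
c,_=cv2.findContours(red,cv2.RETR_EXTERNAL,cv2.CHAIN_APPROX_NONE); c=max(c,key=cv2.contourArea)
P=plane(m,c.reshape(-1,2),.085)[:,:2]; r=cv2.minAreaRect((P*1000).astype(np.float32)); print('knob',cv2.boundingRect(c),np.round(np.r_[r[0],r[1],r[2]],1)); print(cv2.boxPoints(r).round(1))
big=cv2.resize(im[0:250,250:390],None,fx=3.2,fy=3.2,interpolation=cv2.INTER_NEAREST)[:,:,::-1]; cv2.imwrite('pics/w2c.png',big[:600])
t=np.load('top2.npy');mt=eyes.camera_model('top'); mt['R'],mt['t']=ext(mt,None)
h=cv2.cvtColor(t,cv2.COLOR_RGB2HSV).astype(int); red=(((h[:,:,0]<8)|(h[:,:,0]>172))&(h[:,:,1]>120)).astype(np.uint8); red[:150]=0;red[220:]=0;red[:,:280]=0;red[:,400:]=0
c,_=cv2.findContours(red,cv2.RETR_EXTERNAL,cv2.CHAIN_APPROX_NONE); c=max(c,key=cv2.contourArea)
P=plane(mt,c.reshape(-1,2),.085)[:,:2]; r=cv2.minAreaRect((P*1000).astype(np.float32));print('knob top',np.round(np.r_[r[0],r[1],r[2]],1))
# lid on pad
g=((h[:,:,0]>65)&(h[:,:,0]<90)&(h[:,:,1]>80)).astype(np.uint8); g[:,:405]=0; g[:,500:]=0;g=cv2.morphologyEx(g,cv2.MORPH_CLOSE,np.ones((15,15)))
c,_=cv2.findContours(g,cv2.RETR_EXTERNAL,cv2.CHAIN_APPROX_NONE); c=max(c,key=cv2.contourArea)
P=plane(mt,c.reshape(-1,2),.012)[:,:2]; r=cv2.minAreaRect((P*1000).astype(np.float32));print('lid',np.round(np.r_[r[0],r[1],r[2]],1))
```

```text
[ 19  50 213] [15 42 73] [ 20  38 142] [ 19  36 135]
rim [601.6   7.3 288.8 102.1  84.7]
[[ 537.3 -131.8]
 [ 639.  -141.2]
 [ 665.8  146.4]
 [ 564.1  155.8]]
corners [[ 0.5453 -0.1555]
 [ 0.6838 -0.1494]
 [ 0.53    0.1552]
 [ 0.6729  0.1622]]
knob (327, 88, 19, 37) [621.   40.2  11.3  45.1  19.3]
[[608.2  59.6]
 [623.1  17. ]
 [633.8  20.7]
 [618.9  63.3]]
knob top [624.6  24.9  18.4  12.3  89.7]
lid [ 506.  -358.3  333.9  169.3    3.9]
```

View pics/w2c.png

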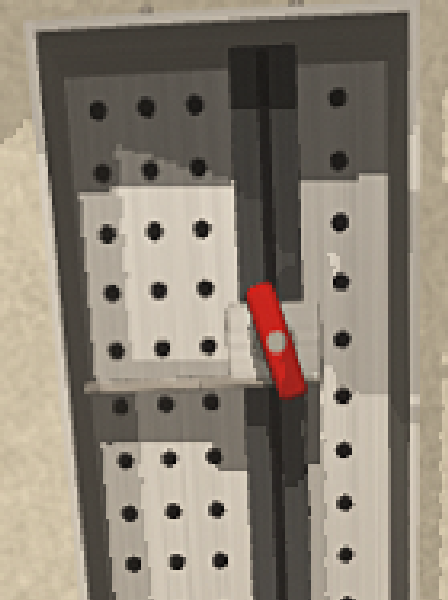

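The red wing is at (621, 40) mm, 45 × 11 mm, lying about 73° clockwise of case x, so the clamp is at about 1.28 (tight). The lid is centred on the pad, within 3 mm.

Call:
apply_moves(delta_pos=[[0.035,0.225,-0.48],[0.035,0.225,-0.48],[0.035,0.225,-0.48],[0.035,0.225,-0.48],[0.035,0.225,-0.48],[0.035,0.225,-0.48],[0.035,0.225,-0.48],[0.035,0.225,-0.48]], dr=[[0,0,0.666],[0,0,0.666],[0,0,0.666],[0,0,0.666],[0,0,0.666],[0,0,0.666],[0,0,0.666],[0,0,0.666]], jaw=[0.5,0.5,0.5,0.5,0.5,0.5,0.5,0.5])

```text
time: 12.27
tool_pos: [0.6225, 0.0388, 0.1313]
tool_rot: [3.14, 0.001, 1.906]
contact_force: [-0.5, -0.1, 0.8]
opening: 0.0469
grip_force: 0.0
```

Run:
```python
from h import *
im,m,s=grab('wrist'); save('w3',im,None,1); print(s['tool_pos'],s['tool_rot'],s['opening'])
h=cv2.cvtColor(im,cv2.COLOR_RGB2HSV).astype(int); red=(((h[:,:,0]<8)|(h[:,:,0]>172))&(h[:,:,1]>140)).astype(np.uint8)
c,_=cv2.findContours(red,cv2.RETR_EXTERNAL,cv2.CHAIN_APPROX_NONE)
for k in c:
  if cv2.contourArea(k)>200:
    P=plane(m,k.reshape(-1,2),.085)[:,:2]; r=cv2.minAreaRect((P*1000).astype(np.float32)); print('knob',cv2.boundingRect(k),np.round(np.r_[r[0],r[1],r[2]],1))
```

```text
[0.62245715 0.03875584 0.13131218] [3.13971373e+00 1.23037928e-03 1.90613559e+00] 0.04689674789734429
knob (315, 192, 17, 63) [620.4  41.8  11.6  48.7  19.5]
knob (62, 177, 61, 82) [455.1 -14.3  73.   33.4  84.3]
```

View pics/w3.png

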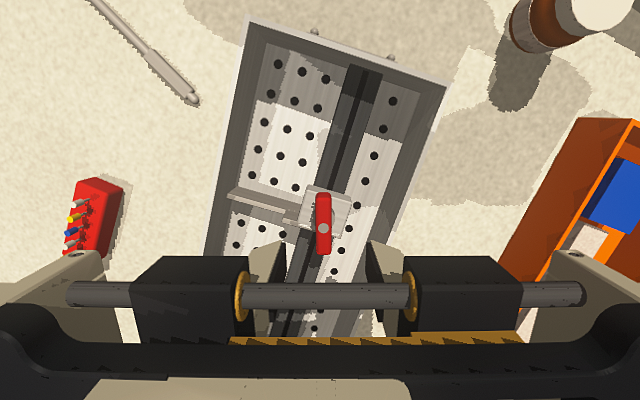

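The wing, at (323,225), lies between the fingers and parallel to the pads, so I descend and grip it.

Call:
apply_moves(delta_pos=[[0,0,-0.09],[0,0,-0.15],[0,0,-0.17],[0,0,-0.17],[0,0,-0.17],[0,0,-0.17],[0,0,-0.17],[0,0,-0.17]], dr=[[0,0,0],[0,0,0],[0,0,0],[0,0,0],[0,0,0],[0,0,0],[0,0,0],[0,0,0]], jaw=[0.5,0.5,0.4,0,0,0,0,0], force=40)

```text
time: 12.98
tool_pos: [0.6208, 0.0387, 0.0639]
tool_rot: [-3.14, 0.001, 1.908]
contact_force: [-7.6, -4.4, 6.9]
opening: 0.0152
grip_force: 40.0
```

Call:
apply_moves(delta_pos=[[0,0,0],[0,0,0],[0,0,0],[0,0,0]], dr=[[0,0,0],[0,0,0],[0,0,0],[0,0,0]], jaw=[0,0,0,0])

```text
time: 13.32
tool_pos: [0.6208, 0.0387, 0.064]
tool_rot: [-3.14, 0.002, 1.908]
contact_force: [-7.4, -4.9, 7.4]
opening: 0.0153
grip_force: 40.0
```

Call:
apply_moves(delta_pos=[[-0.003,-0.002,0.005],[-0.003,-0.002,0.005],[-0.003,-0.002,0.005],[-0.003,-0.002,0.005]], dr=[[0,0,0],[0,0,0.05],[0,0,0.1],[0,0,0.15]], jaw=[0,0,0,0])

```text
time: 13.65
tool_pos: [0.6206, 0.0387, 0.0642]
tool_rot: [3.141, 0.001, 1.984]
contact_force: [0.4, -1.7, -5.4]
opening: 0.0152
grip_force: 40.0
```

Run:
```python
from h import *
s=telemetry.observe(); print({k:np.round(s[k],4) for k in('tool_pos','tool_rot','contact_force','torque','opening')})
```

```text
{'tool_pos': array([0.6206, 0.0387, 0.0642]), 'tool_rot': array([3.1408e+00, 8.0000e-04, 1.9837e+00]), 'contact_force': array([ 0.3806, -1.6836, -5.3997]), 'torque': array([-0.4491,  0.0044, -0.0834]), 'opening': np.float64(0.0152)}
```

Call:
apply_moves(delta_pos=[[0,0,-0.002],[0,0,-0.002],[0,0,-0.002],[0,0,-0.002],[0,0,-0.002],[0,0,-0.002],[0,0,-0.002],[0,0,-0.002]], dr=[[0,0,0.12],[0,0,0.25],[0,0,0.38],[0,0,0.5],[0,0,0.62],[0,0,0.75],[0,0,0.88],[0,0,1]], jaw=[0,0,0,0,0,0,0,0])

```text
time: 14.32
tool_pos: [0.621, 0.0389, 0.064]
tool_rot: [3.14, 0.002, 2.486]
contact_force: [0.3, -1.1, -2.3]
opening: 0.0153
grip_force: 40.0
```

Call:
apply_moves(delta_pos=[[0,0,0],[0,0,0],[0,0,0],[0,0,0],[0,0,0],[0,0,0],[0,0,0],[0,0,0]], dr=[[0,0,0.12],[0,0,0.25],[0,0,0.38],[0,0,0.5],[0,0,0.62],[0,0,0.75],[0,0,0.88],[0,0,1]], jaw=[0,0,0,0,0,0,0,0])

```text
time: 14.98
tool_pos: [0.6212, 0.0393, 0.064]
tool_rot: [3.141, 0.002, 2.986]
contact_force: [-0.2, 0.2, -3.4]
opening: 0.0151
grip_force: 40.0
```

Call:
apply_moves(delta_pos=[[0,0,0],[0,0,0],[0,0,0],[0,0,0]], dr=[[0,0,0.1],[0,0,0.2],[0,0,0.34],[0,0,0.34]], jaw=[0,0,0,0])

```text
time: 15.32
tool_pos: [0.6212, 0.0394, 0.0639]
tool_rot: [3.141, 0.002, -3.128]
contact_force: [1.3, 1.7, -3.4]
opening: 0.0151
grip_force: 40.0
```

Run:
```python
from h import *
s=telemetry.observe(); print({k:np.round(s[k],4) for k in('tool_pos','tool_rot','contact_force','torque','opening','qpos')})
```

```text
{'tool_pos': array([0.6212, 0.0394, 0.0639]), 'tool_rot': array([ 3.1412e+00,  2.4000e-03, -3.1281e+00]), 'contact_force': array([ 1.2812,  1.6969, -3.4453]), 'torque': array([ 0.1563, -0.2615, -0.0904]), 'opening': np.float64(0.0151), 'qpos': array([-6.0100e-02,  6.7460e-01,  1.4401e+00,  7.0000e-04,  1.0246e+00,
       -1.6447e+00])}
```

Call:
apply_moves(delta_pos=[[0,0.02,0],[-0.002,0.05,0],[-0.004,0.09,0],[-0.005,0.12,0],[-0.006,0.15,0],[-0.008,0.18,0],[-0.009,0.21,0],[-0.01,0.225,0]], dr=[[0,0,0],[0,0,0],[0,0,0],[0,0,0],[0,0,0],[0,0,0],[0,0,0],[0,0,0]], jaw=[0,0,0,0,0,0,0,0])

```text
time: 15.98
tool_pos: [0.6171, 0.1312, 0.0638]
tool_rot: [3.141, 0.003, -3.129]
contact_force: [4.0, -1.5, 3.9]
opening: 0.0152
grip_force: 40.0
```

Call:
apply_moves(delta_pos=[[0,0,0],[0,0,0],[0,0,0]], dr=[[0,0,0],[0,0,0],[0,0,0]], jaw=[0,0,0])

```text
time: 16.23
tool_pos: [0.6172, 0.1298, 0.0637]
tool_rot: [3.14, 0.002, -3.13]
contact_force: [3.8, 2.1, 6.1]
opening: 0.015
grip_force: 40.0
```

The bar slid back about 90 mm. I open a little and lift off, then go to look at the bowls.

Call:
apply_moves(delta_pos=[[0,0,0],[0,0,0],[0,0,0.02],[0,0,0.05],[0,0,0.1],[0,0,0.2],[0,0,0.25],[0,0,0.25]], dr=[[0,0,0],[0,0,0],[0,0,0],[0,0,0],[0,0,0],[0,0,0],[0,0,0],[0,0,0]], jaw=[0.21,0.21,0.21,0.21,0.5,1,1,1])

```text
time: 16.9
tool_pos: [0.6186, 0.1291, 0.1696]
tool_rot: [3.141, 0.009, -3.13]
contact_force: [0.8, 0.6, 0.8]
opening: 0.0415
grip_force: 0.0
```

Call:
apply_moves(delta_pos=[[-0.265,0.453,0.293],[-0.265,0.453,0.293],[-0.265,0.453,0.293],[-0.265,0.453,0.293],[-0.265,0.453,0.293],[-0.265,0.453,0.293],[-0.265,0.453,0.293]], dr=[[0,0,-1],[0,0,-1],[0,0,-1],[0,0,-1],[0,0,-1],[0,0,-1],[0,0,-1]], jaw=[1,1,1,1,1,1,1])

```text
time: 17.48
tool_pos: [0.5079, 0.3149, 0.2841]
tool_rot: [3.136, 0.001, 2.658]
contact_force: [-0.5, -0.7, -0.1]
opening: 0.0875
grip_force: 0.0
```

Call:
apply_moves(delta_pos=[[0,0,0],[0,0,0],[0,0,0],[0,0,0],[0,0,0],[0,0,0]], dr=[[0,0,-0.686],[0,0,-0.686],[0,0,-0.686],[0,0,-0.686],[0,0,-0.686],[0,0,-0.686]], jaw=[1,1,1,1,1,1])

```text
time: 17.98
tool_pos: [0.5102, 0.3097, 0.2797]
tool_rot: [-3.141, -0.0, 2.312]
contact_force: [-0.1, 0.4, -0.6]
opening: 0.0921
grip_force: 0.0
```

Run:
```python
from h import *
im,m,s=grab('wrist'); save('w4',im); np.save('w4.npy',im); np.save('w4s.npy',np.r_[s['tool_pos'],s['tool_rot']]); print(s['tool_pos'],s['tool_rot'],s['time'],s['opening'])
im,m,s=grab('top'); np.save('top3.npy',im)
```

```text
[0.51022673 0.30974451 0.27973959] [-3.14058137e+00 -2.38863021e-04  2.31214427e+00] 17.9833 0.09207136765607228
```

View pics/w4.png

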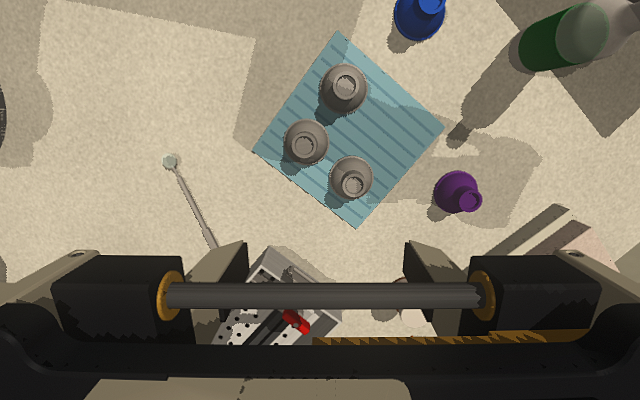

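Three steel bowls are in view, with foot tops near (346,85), (305,145) and (353,184). The blue one at (420,15) and the purple one at (460,195) stay off the mat.

```bash
cat >> h.py <<'E'
def feet(im,m,seeds,z=.055):
    g=cv2.medianBlur(cv2.cvtColor(im,cv2.COLOR_RGB2GRAY),3); out=[]
    for s in seeds:
        o,d=ray(m,[s]); rr=f_(m)*.016/np.linalg.norm(plane(m,[s],z)[0]-o)
        x0,y0=int(s[0]-30),int(max(s[1]-30,0)); c=cv2.resize(g[y0:y0+60,x0:x0+60],None,fx=4,fy=4,interpolation=cv2.INTER_CUBIC)
        h=cv2.HoughCircles(c,cv2.HOUGH_GRADIENT,1,20,param1=80,param2=12,minRadius=int(4*rr*.85),maxRadius=int(4*rr*1.15))
        if h is None: out.append((s,None)); continue
        p=min((np.r_[(q[:2]+.5)/4-.5+[x0,y0],q[2]/4] for q in h[0][:4]),key=lambda p:np.hypot(*(p[:2]-s)))
        out.append((p.round(1),round(rr,1),plane(m,[p[:2]],z)[0].round(4)))
    return out
E
python3 - <<'E'
from h import *
im=np.load('w4.npy'); v=np.load('w4s.npy'); m=eyes.camera_model('wrist'); m['R'],m['t']=ext(m,dict(tool_pos=v[:3],tool_rot=v[3:]))
sd=[(346,85),(305,145),(353,184)]
print(plane(m,sd,.055).round(4))
for r in feet(im,m,sd): print(r)
t=np.load('top3.npy');mt=eyes.camera_model('top'); mt['R'],mt['t']=ext(mt,None)
P=plane(m,sd,.055); print('in top',proj(mt,P).round(1))
# case rim corner in top3 + knob
save('t3',t,(270,160,140,80),5.7)
E
```

```text
[[0.4508 0.4122 0.055 ]
 [0.4616 0.3249 0.055 ]
 [0.5421 0.3296 0.055 ]]
(array([345.5,  86. ,  13. ]), np.float64(12.3), array([0.4511, 0.4109, 0.055 ]))
(array([303.8, 144. ,  13.6]), np.float64(12.3), array([0.4596, 0.3248, 0.055 ]))
(array([354. , 185. ,  11.7]), np.float64(12.0), array([0.544 , 0.3295, 0.055 ]))
in top [[211.  246.8]
 [238.8 243.3]
 [237.4 217.5]]
```

View pics/t3.png

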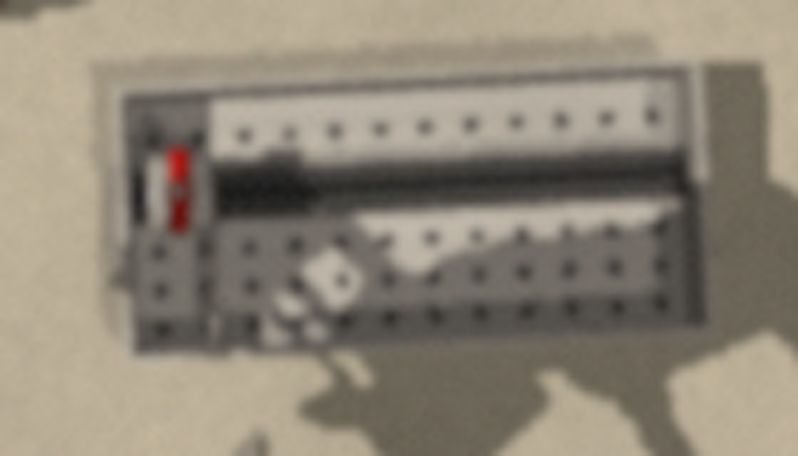

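Call:
apply_moves(delta_pos=[[-0.125,0.025,-0.35],[-0.125,0.025,-0.35],[-0.125,0.025,-0.35],[-0.125,0.025,-0.35],[-0.125,0.025,-0.35],[-0.125,0.025,-0.35]], dr=[[0,0,0],[0,0,0],[0,0,0],[0,0,0],[0,0,0],[0,0,0]], jaw=[1,1,1,1,1,1])

```text
time: 18.58
tool_pos: [0.4601, 0.3202, 0.14]
tool_rot: [-3.14, -0.0, 2.311]
contact_force: [0.7, -0.4, 0.2]
opening: 0.0921
grip_force: 0.0
```

Run:
```python
from h import *
im,m,s=grab('wrist'); save('w5',im); np.save('w5.npy',im);print(s['tool_pos'],s['tool_rot'])
sd=proj(m,[[.4605,.321,.055],[.451,.406,.055],[.543,.327,.055]]); print(sd.round())
g=cv2.cvtColor(im,cv2.COLOR_RGB2GRAY)
for r in feet(im,m,[q for q in sd if 30<q[0]<610 and 20<q[1]<240]): print(r)
t,mt,s=grab('top'); print('top')
for a,z in(('top0.npy',0),(None,0)):
    q=np.load(a) if a else t
    for r in feet(q,mt,[(213.6,247.5),(240,243.3),(239.4,217.5)]): print(r)
```

```text
[0.46014006 0.32021328 0.13997885] [-3.14012639e+00 -2.87578484e-04  2.31112700e+00]
[[326. 212.]
 [389. 129.]
 [396. 265.]]
(array([323.5, 213. ,  16.4]), np.float64(18.5), array([0.46  , 0.3188, 0.055 ]))
(array([391.8, 128.8,  20.8]), np.float64(19.0), array([0.4526, 0.408 , 0.055 ]))
top
(array([211.8, 246.8,   4.7]), np.float64(4.9), array([0.4511, 0.4099, 0.055 ]))
(array([239.5, 243.5,   5.3]), np.float64(5.0), array([0.461 , 0.3227, 0.055 ]))
(array([237.8, 217.5,   5.2]), np.float64(5.0), array([0.5421, 0.3283, 0.055 ]))
((213.6, 247.5), None)
(array([254.2, 263.8,   5.6]), np.float64(5.0), array([0.3979, 0.2767, 0.055 ]))
(array([213.8, 219.5,   4.8]), np.float64(5.0), array([0.5361, 0.4038, 0.055 ]))
```

View pics/w5.png

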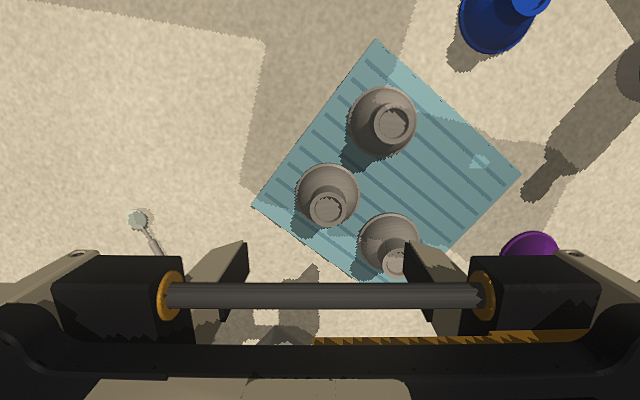

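Bowl C's foot is at (327,209), and the top and wrist views agree on (0.461, 0.322). I grasp it first.

Call:
apply_moves(delta_pos=[[0.0025,0.005,-0.1],[0.0025,0.005,-0.18],[0.0025,0.005,-0.23],[0.0025,0.005,-0.26],[0.0025,0.005,-0.26],[0.0025,0.005,-0.26],[0.0025,0.005,-0.26],[0.0025,0.005,-0.26]], dr=[[0,0,0],[0,0,0],[0,0,0],[0,0,0],[0,0,0],[0,0,0],[0,0,0],[0,0,0]], jaw=[0.7,0.7,0.7,0.7,0.2,0.2,0.2,0.2], force=25)

```text
time: 19.35
tool_pos: [0.4628, 0.3228, 0.0381]
tool_rot: [3.138, 0.001, 2.31]
contact_force: [0.6, 0.0, 0.8]
opening: 0.0433
grip_force: 0.0
```

Call:
apply_moves(delta_pos=[[0,0,0],[0,0,0],[0,0,0],[0,0,0],[0,0,0]], dr=[[0,0,0],[0,0,0],[0,0,0],[0,0,0],[0,0,0]], jaw=[0.2,0.2,0.2,0.2,0.2])

```text
time: 19.77
tool_pos: [0.4619, 0.3225, 0.0373]
tool_rot: [3.14, 0.001, 2.31]
contact_force: [-0.4, -2.1, 6.4]
opening: 0.0313
grip_force: 25.0
```

Call:
apply_moves(delta_pos=[[0,0,0.05],[0,0,0.12],[0,0,0.2],[0.03,-0.1,0.28],[0.06,-0.2,0.31],[0.08,-0.3,0.31],[0.1,-0.4,0.31],[0.12,-0.5,0.31]], dr=[[0,0,0],[0,0,0],[0,0,0],[0,0,0],[0,0,0],[0,0,0],[0,0,0],[0,0,0]], jaw=[0.2,0.2,0.2,0.2,0.2,0.2,0.2,0.2])

```text
time: 20.43
tool_pos: [0.5077, 0.1294, 0.1609]
tool_rot: [3.14, 0.001, 2.311]
contact_force: [1.1, -0.3, -1.6]
opening: 0.0314
grip_force: 25.0
```

Call:
apply_moves(delta_pos=[[0.02,-0.09,0],[0.05,-0.18,0],[0.08,-0.28,0],[0.1,-0.38,0],[0.13,-0.48,0],[0.15,-0.56,0],[0.1675,-0.6075,0],[0.1675,-0.6075,0]], dr=[[0,0,0],[0,0,0],[0,0,0],[0,0,0],[0,0,0],[0,0,0],[0,0,0],[0,0,0]], jaw=[0.2,0.2,0.2,0.2,0.2,0.2,0.2,0.2])

```text
time: 21.1
tool_pos: [0.5754, -0.1165, 0.1598]
tool_rot: [-3.141, 0.002, 2.306]
contact_force: [0.1, -0.1, -1.9]
opening: 0.0314
grip_force: 25.0
```

Run:
```python
from h import *
mt=eyes.camera_model('top'); mt['R'],mt['t']=ext(mt,None)
t=np.load('top3.npy'); g=cv2.GaussianBlur(t,(0,0),.7).astype(int)
for r in (185,190,200,210): print(r,'L',g[r,284:299].sum(1).tolist(),'R',g[r,386:402].sum(1).tolist())
for c in (310,335,360,380): print(c,'T',g[166:182,c].sum(1).tolist(),'B',g[208:228,c].sum(1).tolist())
im,m,s=grab('wrist'); np.save('w6.npy',im); save('w6',im); print(s['tool_pos'],s['tool_rot'],s['opening'],s['grip_force'],s['time'])
```

```text
185 L [504, 486, 460, 444, 442, 451, 447, 392, 312, 257, 234, 216, 200, 206, 226] R [369, 354, 321, 299, 313, 359, 398, 387, 337, 302, 296, 299, 302, 304, 305, 303]
190 L [517, 510, 488, 455, 427, 418, 416, 378, 297, 219, 211, 293, 398, 446, 426] R [149, 142, 132, 147, 212, 304, 380, 399, 361, 318, 301, 298, 299, 301, 302, 300]
200 L [509, 505, 488, 455, 423, 417, 433, 428, 371, 310, 294, 311, 333, 338, 317] R [205, 220, 225, 211, 190, 185, 213, 255, 283, 292, 293, 290, 288, 290, 291, 291]
210 L [504, 502, 486, 454, 414, 378, 352, 332, 307, 292, 302, 311, 297, 265, 254] R [238, 235, 235, 225, 202, 184, 195, 234, 277, 297, 297, 293, 291, 293, 297, 297]
310 T [508, 508, 500, 477, 448, 434, 436, 443, 432, 391, 374, 428, 497, 528, 531, 523] B [326, 327, 330, 332, 328, 316, 294, 268, 251, 244, 244, 248, 280, 342, 414, 466, 496, 505, 508, 511]
335 T [495, 475, 450, 432, 428, 439, 445, 418, 373, 368, 431, 496, 524, 523, 503, 466] B [324, 322, 325, 326, 317, 293, 263, 242, 238, 241, 245, 258, 281, 301, 307, 313, 332, 356, 366, 347]
360 T [469, 439, 422, 419, 430, 436, 409, 366, 375, 440, 495, 514, 506, 475, 421, 392] B [285, 308, 321, 315, 288, 252, 229, 226, 236, 248, 265, 288, 303, 305, 301, 301, 300, 300, 300, 297]
380 T [457, 438, 438, 445, 446, 413, 368, 383, 452, 506, 523, 524, 523, 519, 519, 518] B [321, 324, 315, 287, 254, 234, 231, 233, 245, 263, 285, 298, 300, 298, 298, 295, 293, 293, 292, 293]
[ 0.57536829 -0.11651083  0.15979589] [-3.14129141e+00  1.72428170e-03  2.30550442e+00] 0.03140894067162199 24.99909371137619 21.1
```

View pics/w6.png

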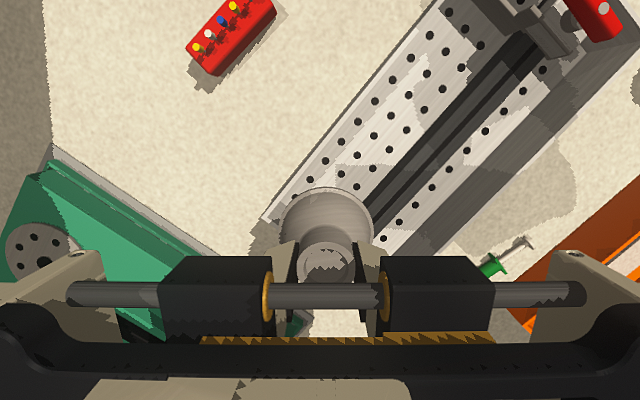

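Run:
```python
from h import *
mt=eyes.camera_model('top'); mt['R'],mt['t']=ext(mt,None)
print(plane(mt,[(291.8,190),(390.9,190)],.065).round(4))
print(plane(mt,[(292,200),(392.3,200)],.065).round(4))
# inner top edges (bright wall start) not used; outer bottom edges
print(plane(mt,[(310,221.5),(310,174.8),(380,171.5),(380,218)],.065).round(4))
im=np.load('w2.npy'); v=np.load('w2s.npy'); m=eyes.camera_model('wrist'); m['R'],m['t']=ext(m,dict(tool_pos=v[:3],tool_rot=v[3:]))
g=cv2.cvtColor(im,cv2.COLOR_RGB2GRAY).astype(int)
print('bottom',g[228:250,310].tolist(),'top',g[0:20,300].tolist()); print('row200',g[200,268:290].tolist(),g[200,368:388].tolist())
```

```text
[[ 0.6266  0.1583  0.065 ]
 [ 0.6249 -0.1504  0.065 ]]
[[ 0.5955  0.1577  0.065 ]
 [ 0.5937 -0.1543  0.065 ]]
[[ 0.5285  0.1022  0.065 ]
 [ 0.6737  0.1015  0.065 ]
 [ 0.683  -0.1171  0.065 ]
 [ 0.538  -0.1152  0.065 ]]
bottom [149, 127, 133, 131, 131, 131, 129, 133, 134, 133, 130, 130, 129, 127, 139, 198, 205, 94, 108, 111, 115, 114] top [161, 160, 157, 163, 171, 175, 184, 104, 53, 61, 62, 63, 63, 64, 65, 63, 62, 65, 63, 63]
row200 [195, 193, 197, 197, 194, 190, 194, 198, 192, 199, 142, 71, 64, 69, 70, 70, 67, 77, 74, 158, 164, 163] [188, 196, 205, 141, 76, 77, 81, 79, 70, 129, 193, 191, 168, 163, 165, 165, 164, 160, 157, 201]
```

Run:
```python
from h import *
v=np.load('w2s.npy'); m=eyes.camera_model('wrist'); m['R'],m['t']=ext(m,dict(tool_pos=v[:3],tool_rot=v[3:]))
P=plane(m,[(310,242.5),(300,6.8),(278.5,200),(377.2,200)],.065)
print(P.round(4)); c=np.array([.6067,.0015]);
for cy in(0,.0015,.003):
    c=np.array([.6067,cy]); a=.042; Rm=np.array([[np.cos(a),np.sin(a)],[-np.sin(a),np.cos(a)]]); print(cy,((P[:,:2]-c)@Rm.T*1000).round(1).tolist())
```

```text
[[ 0.5836 -0.1571  0.065 ]
 [ 0.5772  0.1576  0.065 ]
 [ 0.5389 -0.0895  0.065 ]
 [ 0.6829 -0.0901  0.065 ]]
0 [[-29.7, -155.9], [-22.8, 158.7], [-71.5, -86.6], [72.4, -93.2]]
0.0015 [[-29.8, -157.4], [-22.9, 157.2], [-71.5, -88.1], [72.3, -94.7]]
0.003 [[-29.8, -158.9], [-23.0, 155.7], [-71.6, -89.6], [72.2, -96.2]]
```

The wrist and top edges agree. The case centre is (0.607, 0.0015) with yaw 0.042 rad, and the inner edges come out at ±157 and ±72 mm as given. I lower bowl C 3 mm off the end wall.

Call:
apply_moves(delta_pos=[[0,0,-0.04],[0,0,-0.1],[0,0,-0.16],[0,0,-0.2],[0,0,-0.24],[0,0,-0.27],[0,0,-0.29],[0,0,-0.3]], dr=[[0,0,0],[0,0,0],[0,0,0],[0,0,0],[0,0,0],[0,0,0],[0,0,0],[0,0,0]], jaw=[0.2,0.2,0.2,0.2,0.2,0.2,0.2,0.2])

```text
time: 21.82
tool_pos: [0.5738, -0.1107, 0.039]
tool_rot: [-3.141, -0.002, 2.311]
contact_force: [0.4, 0.0, -0.3]
opening: 0.0315
grip_force: 25.0
```

Call:
apply_moves(delta_pos=[[0,0,-0.005],[0,0,-0.0075],[0,0,-0.0075]], dr=[[0,0,0],[0,0,0],[0,0,0]], jaw=[0.2,0.2,0.2])

```text
time: 22.07
tool_pos: [0.5745, -0.1113, 0.0383]
tool_rot: [3.141, 0.0, 2.31]
contact_force: [-0.3, 0.1, -0.1]
opening: 0.0312
grip_force: 25.0
```

Call:
apply_moves(delta_pos=[[0,0,0.0075],[0,0,0.0075],[0.004,-0.0125,0.0075],[0.004,-0.0245,0.0075],[0.004,-0.0245,0.0025],[0.004,-0.0245,0]], dr=[[0,0,0],[0,0,0],[0,0,0],[0,0,0],[0,0,0],[0,0,0]], jaw=[0.2,0.2,0.2,0.2,0.2,0.2])

```text
time: 22.57
tool_pos: [0.5767, -0.1231, 0.0382]
tool_rot: [3.141, 0.002, 2.309]
contact_force: [-4.7, -1.6, 15.5]
opening: 0.0314
grip_force: 25.0
```

Call:
apply_moves(delta_pos=[[0,0,-0.001],[0,0,-0.001]], dr=[[0,0,0],[0,0,0]], jaw=[0.2,0.2])

```text
time: 22.73
tool_pos: [0.5767, -0.1231, 0.0383]
tool_rot: [3.141, 0.003, 2.309]
contact_force: [-3.5, -2.4, 10.3]
opening: 0.0313
grip_force: 25.0
```

Call:
apply_moves(delta_pos=[[0,0,0],[0,0,0],[0,0,0.01],[0,0,0.03],[0,0,0.07],[0,0,0.15],[0,0,0.25],[0,0,0.3]], dr=[[0,0,0],[0,0,0],[0,0,0],[0,0,0],[0,0,0],[0,0,0],[0,0,0],[0,0,0]], jaw=[0.38,0.38,0.38,0.38,0.38,0.5,0.7,0.7])

```text
time: 23.4
tool_pos: [0.5776, -0.1222, 0.1615]
tool_rot: [3.139, 0.005, 2.31]
contact_force: [0.8, 0.7, 1.0]
opening: 0.0505
grip_force: 0.0
```

Call:
apply_moves(delta_pos=[[-0.04,0.56,0],[-0.04,0.56,0],[-0.04,0.56,0],[-0.04,0.56,0],[-0.04,0.56,0],[-0.04,0.56,0],[-0.04,0.56,0],[-0.04,0.56,0]], dr=[[0,0,0],[0,0,0],[0,0,0],[0,0,0],[0,0,0],[0,0,0],[0,0,0],[0,0,0]], jaw=[0.7,0.7,0.7,0.7,0.7,0.7,0.7,0.7])

```text
time: 24.07
tool_pos: [0.5601, 0.103, 0.1572]
tool_rot: [3.141, 0.001, 2.312]
contact_force: [-0.3, -0.2, -0.3]
opening: 0.0643
grip_force: 0.0
```

Run:
```python
from h import *
im,m,s=grab('wrist'); np.save('w7.npy',im); save('w7',im,(100,0,440,260),1.7)
print(s['tool_pos'],s['tool_rot'],s['time'])
sd=proj(m,[[.4515,.410,.055],[.5425,.3285,.055]]); print(sd.round())
print(feet(im,m,[q for q in sd if 30<q[0]<610 and 10<q[1]<240]))
t,mt,s=grab('top'); np.save('top4.npy',t)
for r in feet(t,mt,[(211.8,246.8),(237.8,217.5)]): print(r)
print(feet(t,mt,proj(mt,[[.5767,-.1231,.056]]),.056))
```

```text
[0.56006615 0.1029833  0.15718709] [3.14135690e+00 5.84622454e-04 2.31231383e+00] 24.0667
[[ 509. -210.]
 [ 506.  -16.]]
[]
(array([212. , 247.2,   4.2]), np.float64(4.9), array([0.4495, 0.4091, 0.055 ]))
(array([227.2, 244.8,   4.9]), np.float64(5.0), array([0.4572, 0.3611, 0.055 ]))
[(array([363. , 200.2,   5.1]), np.float64(5.1), array([ 0.5938, -0.0639,  0.056 ]))]
```

View pics/w7.png

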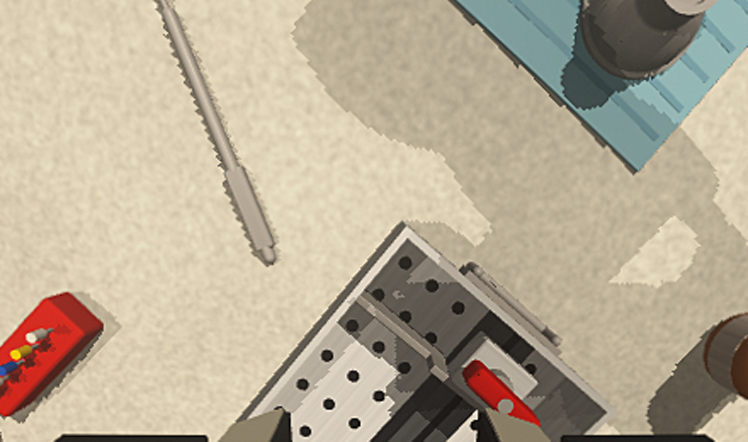

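The bowl foot, at about (506,0) in the full frame, is where I measured it before. The bar is back and the slack knob lies across. I continue to bowl A.

Call:
apply_moves(delta_pos=[[-0.044,0.56,-0.035],[-0.044,0.56,-0.035],[-0.044,0.56,-0.035],[-0.044,0.56,-0.035],[-0.044,0.56,-0.035],[-0.044,0.56,-0.035],[-0.044,0.56,-0.035],[-0.044,0.56,-0.035]], dr=[[0,0,0],[0,0,0],[0,0,0],[0,0,0],[0,0,0],[0,0,0],[0,0,0],[0,0,0]], jaw=[0.7,0.7,0.7,0.7,0.7,0.7,0.7,0.7])

```text
time: 24.83
tool_pos: [0.5429, 0.3253, 0.1423]
tool_rot: [-3.141, 0.0, 2.31]
contact_force: [0.5, -0.6, -0.7]
opening: 0.0643
grip_force: 0.0
```

Call:
apply_moves(delta_pos=[[0,0,0],[0,0,0]], dr=[[0,0,0],[0,0,0]], jaw=[0.7,0.7])

```text
time: 25.0
tool_pos: [0.5434, 0.324, 0.1429]
tool_rot: [-3.141, 0.0, 2.307]
contact_force: [1.2, 0.0, 1.4]
opening: 0.064
grip_force: 0.0
```

```bash
cat >> h.py <<'E'
def steel(im,m,zone,z=.018):
    # grey (low-saturation) blobs on the blue mat -> rim-ish centroid
    h=cv2.cvtColor(im,cv2.COLOR_RGB2HSV).astype(int); x0,y0,x1,y1=zone
    q=np.zeros(h.shape[:2],np.uint8); q[y0:y1,x0:x1]=((h[:,:,0]<60)|(h[:,:,1]<15))[y0:y1,x0:x1]
    q=cv2.morphologyEx(q,cv2.MORPH_OPEN,np.ones((3,3)))
    n,l,st,c=cv2.connectedComponentsWithStats(q)
    return [(st[i].tolist(),c[i].round(1),plane(m,[c[i]],z)[0].round(4)) for i in range(1,n) if st[i,4]>60]
E
python3 - <<'E'
from h import *
im,m,s=grab('wrist'); np.save('w8.npy',im)
print(s['tool_pos'],s['tool_rot'],s['time'])
sd=proj(m,[[.4515,.410,.055],[.5425,.3285,.055]]); print(sd.round())
print(feet(im,m,[q for q in sd if 30<q[0]<610 and 10<q[1]<240]))
t,mt,s=grab('top'); np.save('top5.npy',t)
t0=np.load('top0.npy'); t4=np.load('top4.npy')
for q in (t0,t4): print(steel(q,mt,(198,198,262,264)))
E
```

```text
[0.54335965 0.32402425 0.14289814] [-3.14143966e+00  3.54728770e-04  2.30713844e+00] 25.0
[[311.  53.]
 [327. 207.]]
[(array([311.2,  52.8,  20.2]), np.float64(18.9), array([0.4516, 0.4105, 0.055 ])), (array([329. , 206.5,  17.8]), np.float64(18.4), array([0.5435, 0.3295, 0.055 ]))]
[([198, 198, 33, 5, 129], array([212.2, 199.5]), array([0.6003, 0.4189, 0.018 ])), ([258, 198, 4, 21, 72], array([259.8, 207.2]), array([0.5746, 0.2646, 0.018 ])), ([231, 208, 20, 19, 297], array([240.6, 217.2]), array([0.5429, 0.3264, 0.018 ])), ([233, 234, 20, 19, 305], array([242.4, 242.9]), array([0.4602, 0.3205, 0.018 ])), ([206, 237, 20, 19, 302], array([215.5, 246.1]), array([0.4502, 0.4076, 0.018 ])), ([234, 259, 28, 5, 105], array([248.8, 261.6]), array([0.4005, 0.2998, 0.018 ]))]
[([198, 198, 33, 5, 129], array([212.2, 199.5]), array([0.6003, 0.4189, 0.018 ])), ([258, 198, 4, 20, 68], array([259.8, 206.8]), array([0.576 , 0.2646, 0.018 ])), ([231, 208, 20, 19, 296], array([240.6, 217.3]), array([0.5424, 0.3265, 0.018 ])), ([206, 237, 20, 19, 304], array([215.4, 246.1]), array([0.4504, 0.4078, 0.018 ])), ([234, 259, 28, 5, 106], array([248.9, 261.5]), array([0.4006, 0.2996, 0.018 ]))]
```

Call:
apply_moves(delta_pos=[[0,0.0125,-0.08],[0,0.0125,-0.16],[0,0.0125,-0.22],[0,0.0125,-0.25],[0,0.0125,-0.265],[0,0.0125,-0.265],[0,0.0125,-0.265],[0,0.0125,-0.265]], dr=[[0,0,0],[0,0,0],[0,0,0],[0,0,0],[0,0,0],[0,0,0],[0,0,0],[0,0,0]], jaw=[0.7,0.7,0.7,0.7,0.2,0.2,0.2,0.2])

```text
time: 25.77
tool_pos: [0.5437, 0.3315, 0.0386]
tool_rot: [3.138, 0.001, 2.31]
contact_force: [-0.1, -0.7, 0.7]
opening: 0.0424
grip_force: 0.0
```

Call:
apply_moves(delta_pos=[[0,0,0],[0,0,0],[0,0,0],[0,0,0],[0,0,0]], dr=[[0,0,0],[0,0,0],[0,0,0],[0,0,0],[0,0,0]], jaw=[0.2,0.2,0.2,0.2,0.2])

```text
time: 26.18
tool_pos: [0.5432, 0.3314, 0.0382]
tool_rot: [3.139, 0.001, 2.31]
contact_force: [-0.8, -0.5, 6.5]
opening: 0.0312
grip_force: 25.0
```

Call:
apply_moves(delta_pos=[[0,0,0.05],[0,0,0.12],[0,0,0.2],[0,0,0.27],[0,0,0.3]], dr=[[0,0,0],[0,0,0],[0,0,0],[0,0,0],[0,0,0]], jaw=[0.2,0.2,0.2,0.2,0.2])

```text
time: 26.6
tool_pos: [0.544, 0.332, 0.1613]
tool_rot: [3.135, 0.002, 2.31]
contact_force: [2.0, 1.1, -0.6]
opening: 0.0313
grip_force: 25.0
```

Call:
apply_moves(delta_pos=[[0.005,-0.06,0],[0.01,-0.12,0],[0.015,-0.18,0],[0.02,-0.24,0],[0.025,-0.3,0],[0.03,-0.36,0],[0.035,-0.42,0],[0.0375,-0.48,0]], dr=[[0,0,0],[0,0,0],[0,0,0],[0,0,0],[0,0,0],[0,0,0],[0,0,0],[0,0,0]], jaw=[0.2,0.2,0.2,0.2,0.2,0.2,0.2,0.2])

```text
time: 27.27
tool_pos: [0.5575, 0.1381, 0.1567]
tool_rot: [3.141, 0.0, 2.31]
contact_force: [0.3, 0.3, -1.6]
opening: 0.0314
grip_force: 25.0
```

Call:
apply_moves(delta_pos=[[0.005,-0.06,0],[0.01,-0.12,0],[0.015,-0.18,0],[0.02,-0.25,0],[0.025,-0.32,0],[0.03,-0.4,0],[0.0375,-0.482,0],[0.0375,-0.482,0]], dr=[[0,0,0],[0,0,0],[0,0,0],[0,0,0],[0,0,0],[0,0,0],[0,0,0],[0,0,0]], jaw=[0.2,0.2,0.2,0.2,0.2,0.2,0.2,0.2])

```text
time: 27.93
tool_pos: [0.573, -0.0591, 0.1567]
tool_rot: [-3.141, 0.002, 2.306]
contact_force: [1.0, -0.2, -0.7]
opening: 0.0318
grip_force: 25.0
```

Call:
apply_moves(delta_pos=[[0,0,0],[0,0,0]], dr=[[0,0,0],[0,0,0]], jaw=[0.2,0.2])

```text
time: 28.1
tool_pos: [0.5723, -0.0533, 0.1566]
tool_rot: [3.141, -0.001, 2.309]
contact_force: [-0.4, -0.2, -0.7]
opening: 0.0311
grip_force: 25.0
```

Run:
```python
from h import *
im,m,s=grab('wrist'); np.save('w9.npy',im); print(s['tool_pos'],s['tool_rot'],s['opening'],s['time'])
t,mt,_=grab('top'); np.save('top6.npy',t)
```

```text
[ 0.57229603 -0.05330156  0.15655412] [ 3.14145909e+00 -7.81524369e-04  2.30919268e+00] 0.031148562107600135 28.1
```

Call:
apply_moves(delta_pos=[[0.002,0,-0.04],[0.002,0,-0.1],[0.002,0,-0.16],[0.002,0,-0.2],[0.002,0,-0.24],[0.002,0,-0.27],[0.002,0,-0.285],[0.002,0,-0.29]], dr=[[0,0,0],[0,0,0],[0,0,0],[0,0,0],[0,0,0],[0,0,0],[0,0,0],[0,0,0]], jaw=[0.2,0.2,0.2,0.2,0.2,0.2,0.2,0.2])

```text
time: 28.87
tool_pos: [0.5728, -0.0524, 0.0397]
tool_rot: [-3.141, -0.002, 2.311]
contact_force: [-0.5, 0.6, -1.2]
opening: 0.0315
grip_force: 25.0
```

Call:
apply_moves(delta_pos=[[0,0,-0.0025],[0,0,-0.004],[0,0,-0.004]], dr=[[0,0,0],[0,0,0],[0,0,0]], jaw=[0.2,0.2,0.2])

```text
time: 29.12
tool_pos: [0.5739, -0.0535, 0.0399]
tool_rot: [3.141, 0.001, 2.31]
contact_force: [-0.3, -0.6, -1.8]
opening: 0.0312
grip_force: 25.0
```

Call:
apply_moves(delta_pos=[[0,0,-0.0025],[0,0,-0.0035],[0,0,-0.0035]], dr=[[0,0,0],[0,0,0],[0,0,0]], jaw=[0.2,0.2,0.2])

```text
time: 29.37
tool_pos: [0.574, -0.0537, 0.0392]
tool_rot: [3.14, 0.002, 2.31]
contact_force: [-2.1, 0.7, 5.1]
opening: 0.0311
grip_force: 25.0
```

Call:
apply_moves(delta_pos=[[0,0,0],[0,0,0],[0,0,0.01],[0,0,0.03],[0,0,0.07],[0,0,0.15],[0,0,0.25],[0,0,0.29]], dr=[[0,0,0],[0,0,0],[0,0,0],[0,0,0],[0,0,0],[0,0,0],[0,0,0],[0,0,0]], jaw=[0.38,0.38,0.38,0.38,0.38,0.5,0.7,0.7])

```text
time: 30.03
tool_pos: [0.5754, -0.0541, 0.1594]
tool_rot: [3.137, 0.006, 2.31]
contact_force: [1.7, -0.1, -0.3]
opening: 0.0504
grip_force: 0.0
```

Call:
apply_moves(delta_pos=[[-0.17,0.56,0],[-0.17,0.56,0],[-0.17,0.56,0],[-0.17,0.56,0],[-0.17,0.56,0],[-0.17,0.56,0],[-0.17,0.56,0],[-0.17,0.56,0]], dr=[[0,0,0],[0,0,0],[0,0,0],[0,0,0],[0,0,0],[0,0,0],[0,0,0],[0,0,0]], jaw=[0.7,0.7,0.7,0.7,0.7,0.7,0.7,0.7])

```text
time: 30.7
tool_pos: [0.5051, 0.1715, 0.1545]
tool_rot: [3.141, 0.001, 2.313]
contact_force: [-0.2, 0.4, 0.2]
opening: 0.0646
grip_force: 0.0
```

Run:
```python
from h import *
t,mt,s=grab('top'); np.save('top7.npy',t); print(s['tool_pos'],s['tool_rot'],s['time'])
print(steel(t,mt,(200,203,257,259)))
print(feet(t,mt,proj(mt,[[.577,-.123,.056],[.5735,-.0535,.056]]),.056))
```

```text
[0.50511525 0.17149252 0.15449704] [3.14075319e+00 8.04971604e-04 2.31294363e+00] 30.7
[([240, 212, 17, 47, 638], array([249., 237.]), array([0.4793, 0.2993, 0.018 ])), ([206, 237, 20, 19, 302], array([215.4, 246.2]), array([0.4501, 0.4079, 0.018 ]))]
[(array([403.5, 232.5,   4.7]), np.float64(5.1), array([ 0.4921, -0.1899,  0.056 ])), (array([359.75003583, 206.75096254]), None)]
```

Call:
apply_moves(delta_pos=[[-0.134,0.59,-0.03],[-0.134,0.59,-0.03],[-0.134,0.59,-0.03],[-0.134,0.59,-0.03],[-0.134,0.59,-0.03],[-0.134,0.59,-0.03],[-0.134,0.59,-0.03],[-0.134,0.59,-0.03]], dr=[[0,0,0],[0,0,0],[0,0,0],[0,0,0],[0,0,0],[0,0,0],[0,0,0],[0,0,0]], jaw=[0.7,0.7,0.7,0.7,0.7,0.7,0.7,0.7])

```text
time: 31.42
tool_pos: [0.4521, 0.4066, 0.1413]
tool_rot: [-3.141, 0.0, 2.311]
contact_force: [-0.3, -0.3, -0.2]
opening: 0.0643
grip_force: 0.0
```

Call:
apply_moves(delta_pos=[[0,0,0],[0,0,0]], dr=[[0,0,0],[0,0,0]], jaw=[0.7,0.7])

```text
time: 31.58
tool_pos: [0.4529, 0.4046, 0.1418]
tool_rot: [-3.141, 0.0, 2.307]
contact_force: [0.6, 0.1, 0.5]
opening: 0.0643
grip_force: 0.0
```

Run:
```python
from h import *
im,m,s=grab('wrist'); np.save('w10.npy',im); print(s['tool_pos'],s['tool_rot'],s['time'])
sd=proj(m,[[.4515,.410,.055]]); print(sd); print(feet(im,m,sd))
mt=eyes.camera_model('top'); t,mt,s=grab('top'); np.save('top8.npy',t)
h=cv2.cvtColor(t,cv2.COLOR_RGB2GRAY)
# bowls in the case: look at foot circles along the lane
c=cv2.resize(h[190:225,290:400],None,fx=6,fy=6,interpolation=cv2.INTER_CUBIC)
q=cv2.HoughCircles(c,cv2.HOUGH_GRADIENT,1,60,param1=60,param2=14,minRadius=24,maxRadius=72)
for a in ([] if q is None else q[0][:8]): p=a[:2]/6+[290,190]; print(p.round(1),(a[2]/6).round(1),plane(mt,[p],.02)[0].round(3),plane(mt,[p],.056)[0].round(3))
```

```text
[0.45287081 0.40457737 0.14183988] [-3.14144730e+00  4.25216307e-04  2.30736767e+00] 31.5833
[[327.67312976 205.81029816]]
[(array([328.2, 204.5,  18.9]), np.float64(18.5), array([0.4511, 0.4112, 0.055 ]))]
[326.2 207.4] 11.0 [0.573 0.05  0.02 ] [0.572 0.051 0.056]
[346.4 204.4] 9.0 [ 0.582 -0.015  0.02 ] [ 0.581 -0.012  0.056]
[370.2 204.6] 10.2 [ 0.581 -0.091  0.02 ] [ 0.58  -0.087  0.056]
[302.9 194.8] 7.7 [0.614 0.125 0.02 ] [0.612 0.124 0.056]
```

Call:
apply_moves(delta_pos=[[-0.004,0.009,-0.08],[-0.004,0.009,-0.16],[-0.004,0.009,-0.22],[-0.004,0.009,-0.25],[-0.004,0.009,-0.262],[-0.004,0.009,-0.262],[-0.004,0.009,-0.262],[-0.004,0.009,-0.262]], dr=[[0,0,0],[0,0,0],[0,0,0],[0,0,0],[0,0,0],[0,0,0],[0,0,0],[0,0,0]], jaw=[0.7,0.7,0.7,0.7,0.2,0.2,0.2,0.2])

```text
time: 32.35
tool_pos: [0.4512, 0.4105, 0.0387]
tool_rot: [3.138, 0.0, 2.31]
contact_force: [-0.1, 0.0, -0.7]
opening: 0.0422
grip_force: 0.0
```

Call:
apply_moves(delta_pos=[[0,0,0],[0,0,0],[0,0,0],[0,0,0],[0,0,0]], dr=[[0,0,0],[0,0,0],[0,0,0],[0,0,0],[0,0,0]], jaw=[0.2,0.2,0.2,0.2,0.2])

```text
time: 32.77
tool_pos: [0.4508, 0.4104, 0.0383]
tool_rot: [3.139, 0.0, 2.31]
contact_force: [0.6, -1.1, 6.5]
opening: 0.0314
grip_force: 25.0
```

Call:
apply_moves(delta_pos=[[0,0,0.05],[0,0,0.12],[0,0,0.2],[0,0,0.27],[0,0,0.3]], dr=[[0,0,0],[0,0,0],[0,0,0],[0,0,0],[0,0,0]], jaw=[0.2,0.2,0.2,0.2,0.2])

```text
time: 33.18
tool_pos: [0.4513, 0.4109, 0.1613]
tool_rot: [3.136, 0.001, 2.31]
contact_force: [0.6, -0.4, -1.0]
opening: 0.0312
grip_force: 25.0
```

Call:
apply_moves(delta_pos=[[0.018,-0.06,0],[0.036,-0.12,0],[0.054,-0.18,0],[0.073,-0.24,0],[0.091,-0.3,0],[0.109,-0.36,0],[0.128,-0.42,0],[0.15,-0.4925,0]], dr=[[0,0,0],[0,0,0],[0,0,0],[0,0,0],[0,0,0],[0,0,0],[0,0,0],[0,0,0]], jaw=[0.2,0.2,0.2,0.2,0.2,0.2,0.2,0.2])

```text
time: 33.85
tool_pos: [0.51, 0.2123, 0.1569]
tool_rot: [3.141, -0.0, 2.311]
contact_force: [-0.6, 0.3, -1.6]
opening: 0.0311
grip_force: 25.0
```

Call:
apply_moves(delta_pos=[[0.018,-0.06,0],[0.036,-0.12,0],[0.054,-0.18,0],[0.073,-0.24,0],[0.091,-0.3,0],[0.12,-0.4,0],[0.15,-0.4925,0],[0.15,-0.4925,0]], dr=[[0,0,0],[0,0,0],[0,0,0],[0,0,0],[0,0,0],[0,0,0],[0,0,0],[0,0,0]], jaw=[0.2,0.2,0.2,0.2,0.2,0.2,0.2,0.2])

```text
time: 34.52
tool_pos: [0.572, 0.0097, 0.1569]
tool_rot: [-3.141, 0.003, 2.305]
contact_force: [0.4, 1.3, -1.5]
opening: 0.0313
grip_force: 25.0
```

Call:
apply_moves(delta_pos=[[0,0,0],[0,0,0],[0,0,0]], dr=[[0,0,0],[0,0,0],[0,0,0]], jaw=[0.2,0.2,0.2])

```text
time: 34.77
tool_pos: [0.5697, 0.0171, 0.1568]
tool_rot: [-3.142, -0.001, 2.311]
contact_force: [-0.7, -0.4, -0.5]
opening: 0.0313
grip_force: 25.0
```

Call:
apply_moves(delta_pos=[[0.002,0,-0.04],[0.002,0,-0.1],[0.002,0,-0.16],[0.002,0,-0.2],[0.002,0,-0.24],[0.002,0,-0.27],[0.002,0,-0.285],[0.002,0,-0.29]], dr=[[0,0,0],[0,0,0],[0,0,0],[0,0,0],[0,0,0],[0,0,0],[0,0,0],[0,0,0]], jaw=[0.2,0.2,0.2,0.2,0.2,0.2,0.2,0.2])

```text
time: 35.43
tool_pos: [0.5701, 0.0172, 0.04]
tool_rot: [-3.14, -0.002, 2.312]
contact_force: [1.2, 0.3, -1.6]
opening: 0.0313
grip_force: 25.0
```

Call:
apply_moves(delta_pos=[[0,0,-0.0025],[0,0,-0.005],[0,0,-0.007],[0,0,-0.007]], dr=[[0,0,0],[0,0,0],[0,0,0],[0,0,0]], jaw=[0.2,0.2,0.2,0.2])

```text
time: 35.77
tool_pos: [0.5715, 0.0162, 0.0393]
tool_rot: [3.14, 0.001, 2.31]
contact_force: [-1.1, 1.6, 2.9]
opening: 0.0317
grip_force: 25.0
```

Call:
apply_moves(delta_pos=[[0,0,0],[0,0,0],[0,0,0.01],[0,0,0.03],[0,0,0.07],[0,0,0.15],[0,0,0.25],[0,0,0.34]], dr=[[0,0,0],[0,0,0],[0,0,0],[0,0,0],[0,0,0],[0,0,0],[0,0,0],[0,0,0]], jaw=[0.38,0.38,0.38,0.38,0.38,0.5,0.5,0.5])

```text
time: 36.43
tool_pos: [0.5708, 0.0159, 0.1765]
tool_rot: [3.141, 0.0, 2.31]
contact_force: [1.4, 0.7, -0.6]
opening: 0.0452
grip_force: 0.0
```

Call:
apply_moves(delta_pos=[[0.09,-0.25,0.37],[0.09,-0.25,0.37],[0.09,-0.25,0.37],[0.09,-0.25,0.37],[0.09,-0.25,0.37],[0.09,-0.25,0.37],[0.09,-0.25,0.37],[0.09,-0.25,0.37]], dr=[[0,0,-1],[0,0,-1],[0,0,-1],[0,0,-1],[0,0,-1],[0,0,-1],[0,0,-1],[0,0,-1]], jaw=[0.5,0.5,0.5,0.5,0.5,0.5,0.5,0.5])

```text
time: 37.1
tool_pos: [0.6061, -0.0833, 0.3208]
tool_rot: [-3.139, -0.002, 1.811]
contact_force: [0.6, 0.3, 0.1]
opening: 0.0458
grip_force: 0.0
```

```bash
cat >> h.py <<'E'
C0=np.array([.607,.0015]); A0=.042
def case(P): a=A0; return (np.atleast_2d(P)[:,:2]-C0)@np.array([[np.cos(a),-np.sin(a)],[np.sin(a),np.cos(a)]])
def world(P): a=A0; return np.atleast_2d(P)@np.array([[np.cos(a),np.sin(a)],[-np.sin(a),np.cos(a)]])+C0
E
python3 - <<'E'
from h import *
im,m,s=grab('wrist'); np.save('w11.npy',im); print(s['tool_pos'],s['tool_rot'],s['time'])
B=np.array([[.577,-.123,.056],[.574,-.0537,.056],[.5715,.0162,.056]])
print(case(B).round(4)); sd=proj(m,B); print(sd.round())
for r in feet(im,m,[q for q in sd if q[1]<245],.056): print(r, case(r[-1][None]).round(4) if r[1] else '')
E
```

```text
[ 0.60614271 -0.08325279  0.32077352] [-3.1394474e+00 -1.5946028e-03  1.8106769e+00] 37.1
[[-0.0352 -0.1231]
 [-0.0353 -0.0538]
 [-0.0349  0.0162]]
[[300. 195.]
 [308. 148.]
 [318.  97.]]
(array([299.5, 194. ,  10.7]), np.float64(10.8), array([ 0.576 , -0.1217,  0.056 ])) [[-0.0361 -0.1218]]
(array([309.5, 149.8,  11. ]), np.float64(11.1), array([ 0.576 , -0.0551,  0.056 ])) [[-0.0333 -0.0552]]
(array([318. ,  96.8,  11.4]), np.float64(11.2), array([0.5714, 0.0167, 0.056 ])) [[-0.0349  0.0167]]
```

All three bowls stand upright in the lane, at case y −122, −55 and +17. Next I go back to the knob.

Call:
apply_moves(delta_pos=[[0.01,0.18,-0.05],[0.01,0.18,-0.05],[0.01,0.18,-0.05],[0.01,0.18,-0.05],[0.01,0.18,-0.05],[0.01,0.18,-0.05]], dr=[[0,0,1],[0,0,1],[0,0,1],[0,0,1],[0,0,1],[0,0,1]], jaw=[0.28,0.28,0.28,0.28,0.28,0.28])

```text
time: 37.65
tool_pos: [0.6104, -0.0111, 0.3011]
tool_rot: [-3.14, -0.002, 2.307]
contact_force: [-0.1, -0.5, -0.6]
opening: 0.0259
grip_force: 0.0
```

Call:
apply_moves(delta_pos=[[0.01,0.18,-0.2],[0.01,0.18,-0.2],[0.01,0.18,-0.2],[0.01,0.18,-0.2],[0.01,0.18,-0.2],[0.01,0.18,-0.2]], dr=[[0,0,1],[0,0,1],[0,0,1],[0,0,1],[0,0,1],[0,0,1]], jaw=[0.28,0.28,0.28,0.28,0.28,0.28])

```text
time: 38.15
tool_pos: [0.615, 0.0599, 0.2221]
tool_rot: [-3.142, -0.0, 2.804]
contact_force: [-0.3, 0.1, -0.7]
opening: 0.0257
grip_force: 0.0
```

Call:
apply_moves(delta_pos=[[0.006,0.172,-0.225],[0.006,0.172,-0.225],[0.006,0.172,-0.225],[0.006,0.172,-0.225],[0.006,0.172,-0.225],[0.006,0.172,-0.225]], dr=[[0,0,0.686],[0,0,0.686],[0,0,0.686],[0,0,0.686],[0,0,0.686],[0,0,0.686]], jaw=[0.28,0.28,0.28,0.28,0.28,0.28])

```text
time: 38.65
tool_pos: [0.6186, 0.1277, 0.134]
tool_rot: [-3.141, 0.003, -3.136]
contact_force: [0.4, 0.2, 0.4]
opening: 0.0258
grip_force: 0.0
```

Run:
```python
from h import *
im,m,s=grab('wrist'); np.save('w12.npy',im); print(s['tool_pos'],s['tool_rot'],s['time'],s['opening'])
h=cv2.cvtColor(im,cv2.COLOR_RGB2HSV).astype(int); red=(((h[:,:,0]<8)|(h[:,:,0]>172))&(h[:,:,1]>140)).astype(np.uint8)
c,_=cv2.findContours(red,cv2.RETR_EXTERNAL,cv2.CHAIN_APPROX_NONE)
for k in c:
  if cv2.contourArea(k)>200:
    P=plane(m,k.reshape(-1,2),.085)[:,:2]; r=cv2.minAreaRect((P*1000).astype(np.float32)); print('knob',cv2.boundingRect(k),np.round(np.r_[r[0],r[1],r[2]],1))
```

```text
[0.61862019 0.12767266 0.1339954 ] [-3.14142665  0.00316733 -3.13572417] 38.65 0.025832469126709556
knob (320, 190, 18, 62) [615.1 130.2  11.9  48.5  88.6]
```

Call:
apply_moves(delta_pos=[[-0.003,0.003,-0.08],[-0.003,0.003,-0.14],[-0.003,0.003,-0.168],[-0.003,0.003,-0.168],[-0.003,0.003,-0.168],[-0.003,0.003,-0.168],[-0.003,0.003,-0.168],[-0.003,0.003,-0.168]], dr=[[0,0,0],[0,0,0],[0,0,0],[0,0,0],[0,0,0],[0,0,0],[0,0,0],[0,0,0]], jaw=[0.28,0.28,0.28,0.28,0,0,0,0], force=40)

```text
time: 39.37
tool_pos: [0.6176, 0.1298, 0.0677]
tool_rot: [3.141, 0.004, -3.131]
contact_force: [-1.2, -1.2, 6.8]
opening: 0.0119
grip_force: 61.4
```

Call:
apply_moves(delta_pos=[[0,0,0],[0,0,0],[0,0,0]], dr=[[0,0,0],[0,0,0],[0,0,0]], jaw=[0,0,0])

```text
time: 39.62
tool_pos: [0.6176, 0.1298, 0.0676]
tool_rot: [3.141, 0.004, -3.131]
contact_force: [-1.4, -1.0, 6.0]
opening: 0.0117
grip_force: 61.3
```

Call:
apply_moves(delta_pos=[[0,-0.01,0],[0.001,-0.03,0],[0.002,-0.05,0],[0.003,-0.07,0],[0.004,-0.09,0],[0.005,-0.11,0],[0.005,-0.13,0],[0.006,-0.14,0]], dr=[[0,0,0],[0,0,0],[0,0,0],[0,0,0],[0,0,0],[0,0,0],[0,0,0],[0,0,0]], jaw=[0,0,0,0,0,0,0,0], force=40)

```text
time: 40.28
tool_pos: [0.62, 0.0736, 0.0676]
tool_rot: [3.141, 0.004, -3.131]
contact_force: [-1.3, 1.2, 6.1]
opening: 0.0116
grip_force: 61.4
```

Call:
apply_moves(delta_pos=[[0,-0.004,0],[0,-0.008,0],[0,-0.012,0],[0.001,-0.016,0],[0.001,-0.016,0]], dr=[[0,0,0],[0,0,0],[0,0,0],[0,0,0],[0,0,0]], jaw=[0,0,0,0,0])

```text
time: 40.7
tool_pos: [0.6203, 0.0677, 0.0676]
tool_rot: [3.141, 0.004, -3.131]
contact_force: [-1.7, 0.9, 6.4]
opening: 0.0116
grip_force: 61.4
```

Call:
apply_moves(delta_pos=[[0,-0.004,0],[0,-0.008,0],[0.001,-0.0125,0],[0.001,-0.0125,0]], dr=[[0,0,0],[0,0,0],[0,0,0],[0,0,0]], jaw=[0,0,0,0])

```text
time: 41.03
tool_pos: [0.6205, 0.0628, 0.0676]
tool_rot: [3.141, 0.004, -3.131]
contact_force: [-1.8, 1.3, 7.0]
opening: 0.0116
grip_force: 61.4
```

Call:
apply_moves(delta_pos=[[0,-0.0025,0],[0,-0.0025,0],[0,-0.0025,0]], dr=[[0,0,0],[0,0,0],[0,0,0]], jaw=[0,0,0])

```text
time: 41.28
tool_pos: [0.6206, 0.0621, 0.0676]
tool_rot: [3.141, 0.004, -3.131]
contact_force: [-3.0, 2.4, 7.7]
opening: 0.0115
grip_force: 61.4
```

Call:
apply_moves(delta_pos=[[0,-0.0025,0],[0,-0.0025,0],[0,-0.0025,0]], dr=[[0,0,0],[0,0,0],[0,0,0]], jaw=[0,0,0])

```text
time: 41.53
tool_pos: [0.6206, 0.0613, 0.0676]
tool_rot: [3.14, 0.004, -3.131]
contact_force: [-2.0, 3.8, 7.0]
opening: 0.0119
grip_force: 61.4
```

Call:
apply_moves(delta_pos=[[0,-0.0025,0],[0,-0.0025,0],[0,-0.0025,0]], dr=[[0,0,0],[0,0,0],[0,0,0]], jaw=[0,0,0])

```text
time: 41.78
tool_pos: [0.6206, 0.0604, 0.0676]
tool_rot: [3.14, 0.004, -3.131]
contact_force: [-0.4, 3.1, 6.7]
opening: 0.0117
grip_force: 61.4
```

Call:
apply_moves(delta_pos=[[0,-0.0025,0],[0,-0.0025,0],[0,-0.0025,0]], dr=[[0,0,0],[0,0,0],[0,0,0]], jaw=[0,0,0])

```text
time: 42.03
tool_pos: [0.6206, 0.0597, 0.0676]
tool_rot: [3.14, 0.004, -3.131]
contact_force: [-2.0, 3.9, 7.0]
opening: 0.0119
grip_force: 61.4
```

Call:
apply_moves(delta_pos=[[0,-0.0025,0],[0,-0.0025,0],[0,-0.0025,0]], dr=[[0,0,0],[0,0,0],[0,0,0]], jaw=[0,0,0])

```text
time: 42.28
tool_pos: [0.6206, 0.0594, 0.0677]
tool_rot: [3.139, 0.004, -3.131]
contact_force: [-2.0, 7.0, 6.1]
opening: 0.0121
grip_force: 60.7
```

Call:
apply_moves(delta_pos=[[0,-0.0025,0],[0,-0.0025,0],[0,-0.0025,0]], dr=[[0,0,0],[0,0,0],[0,0,0]], jaw=[0,0,0])

```text
time: 42.53
tool_pos: [0.6206, 0.0591, 0.0677]
tool_rot: [3.138, 0.004, -3.131]
contact_force: [-0.7, 9.2, 7.6]
opening: 0.0112
grip_force: 60.7
```

The push force rises to 9 N at face y ≈ +40 mm, where three bowls × 66 mm predicts +41. The row is closed, so I tighten clockwise.

Call:
apply_moves(delta_pos=[[0,0,0],[0,0,0],[0,0,0],[0,0,0],[0,0,0],[0,0,0],[0,0,0],[0,0,0]], dr=[[0,0,-0.12],[0,0,-0.25],[0,0,-0.38],[0,0,-0.5],[0,0,-0.62],[0,0,-0.75],[0,0,-0.88],[0,0,-1]], jaw=[0,0,0,0,0,0,0,0])

```text
time: 43.2
tool_pos: [0.6205, 0.0586, 0.0677]
tool_rot: [3.137, 0.002, 2.65]
contact_force: [-0.7, 7.9, 7.1]
opening: 0.0117
grip_force: 60.8
```

Call:
apply_moves(delta_pos=[[0,0,0],[0,0,0],[0,0,0],[0,0,0],[0,0,0],[0,0,0],[0,0,0],[0,0,0]], dr=[[0,0,-0.12],[0,0,-0.25],[0,0,-0.38],[0,0,-0.5],[0,0,-0.62],[0,0,-0.75],[0,0,-0.88],[0,0,-1]], jaw=[0,0,0,0,0,0,0,0])

```text
time: 43.87
tool_pos: [0.6202, 0.0582, 0.0678]
tool_rot: [3.138, 0.0, 2.15]
contact_force: [-3.5, 6.2, 8.7]
opening: 0.0116
grip_force: 60.9
```

Call:
apply_moves(delta_pos=[[0,0,0],[0,0,0],[0,0,0],[0,0,0],[0,0,0],[0,0,0]], dr=[[0,0,-0.12],[0,0,-0.25],[0,0,-0.38],[0,0,-0.5],[0,0,-0.62],[0,0,-0.7]], jaw=[0,0,0,0,0,0])

```text
time: 44.37
tool_pos: [0.6198, 0.0581, 0.0679]
tool_rot: [3.139, -0.001, 1.8]
contact_force: [-5.1, 6.1, 11.1]
opening: 0.0117
grip_force: 60.9
```

Run:
```python
from h import *
s=telemetry.observe(); print({k:np.round(s[k],4) for k in('tool_pos','tool_rot','contact_force','torque','opening','qpos')})
```

```text
{'tool_pos': array([0.6198, 0.0581, 0.0679]), 'tool_rot': array([ 3.1387e+00, -1.0000e-03,  1.8004e+00]), 'contact_force': array([-5.0508,  6.0865, 11.0703]), 'torque': array([0.7889, 0.9023, 0.2514]), 'opening': np.float64(0.0117), 'qpos': array([-0.0305,  0.6698,  1.4367,  0.002 ,  1.0325, -0.2612])}
```

Call:
apply_moves(delta_pos=[[0,0,0],[0,0,0],[0,0,0]], dr=[[0,0,-0.06],[0,0,-0.12],[0,0,-0.12]], jaw=[0,0,0])

```text
time: 44.62
tool_pos: [0.6198, 0.0581, 0.0679]
tool_rot: [3.139, -0.001, 1.742]
contact_force: [-5.2, 5.0, 10.2]
opening: 0.0116
grip_force: 60.9
```

Run:
```python
from h import *
s=telemetry.observe(); print({k:np.round(s[k],4) for k in('tool_pos','tool_rot','contact_force','torque','opening')})
```

```text
{'tool_pos': array([0.6198, 0.0581, 0.0679]), 'tool_rot': array([ 3.1389e+00, -1.2000e-03,  1.7418e+00]), 'contact_force': array([-5.2131,  5.0357, 10.2484]), 'torque': array([0.7456, 0.9599, 0.1473]), 'opening': np.float64(0.0116)}
```

Call:
apply_moves(delta_pos=[[0,0,0],[0,0,0],[0,0,0],[0,0,0.02],[0,0,0.05],[0,0,0.1],[0,0,0.2],[0,0,0.28]], dr=[[0,0,0],[0,0,0],[0,0,0],[0,0,0],[0,0,0],[0,0,0],[0,0,0],[0,0,0]], jaw=[0.4,0.4,0.4,0.4,0.4,0.4,0.4,0.4])

```text
time: 45.28
tool_pos: [0.6192, 0.0564, 0.1796]
tool_rot: [3.142, 0.0, 1.743]
contact_force: [0.9, 0.4, 0.9]
opening: 0.0366
grip_force: 0.0
```

Call:
apply_moves(delta_pos=[[-0.03,-0.27,0.35],[-0.03,-0.27,0.35],[-0.03,-0.27,0.35],[-0.03,-0.27,0.35],[-0.03,-0.27,0.35],[-0.03,-0.27,0.35],[-0.03,-0.27,0.35]], dr=[[0,0,-0.334],[0,0,-0.334],[0,0,-0.334],[0,0,-0.334],[0,0,-0.334],[0,0,-0.334],[0,0,-0.334]], jaw=[0.6,0.6,0.6,0.6,0.6,0.6,0.6])

```text
time: 45.87
tool_pos: [0.6071, -0.0514, 0.3171]
tool_rot: [3.141, -0.0, 1.575]
contact_force: [0.2, 0.1, -0.0]
opening: 0.0554
grip_force: 0.0
```

Run:
```python
from h import *
im,m,s=grab('wrist'); np.save('w13.npy',im); print(s['tool_pos'],s['tool_rot'],s['time'])
W=world([[-.036,-.124],[-.036,-.058],[-.036,.008]]); sd=proj(m,np.c_[W,[.056]*3]); print(sd.round())
for r in feet(im,m,sd,.056): print(r, case(r[-1][None]).round(4) if r[1] else '')
h=cv2.cvtColor(im,cv2.COLOR_RGB2HSV).astype(int); red=(((h[:,:,0]<8)|(h[:,:,0]>172))&(h[:,:,1]>140)).astype(np.uint8)
c,_=cv2.findContours(red,cv2.RETR_EXTERNAL,cv2.CHAIN_APPROX_NONE)
for k in c:
  if cv2.contourArea(k)>150:
    P=plane(m,k.reshape(-1,2),.085)[:,:2]; r=cv2.minAreaRect((P*1000).astype(np.float32)); print('red',cv2.boundingRect(k),np.round(np.r_[r[0],r[1],r[2]],1))
t,mt,s=grab('top'); np.save('top9.npy',t)
h=cv2.cvtColor(t,cv2.COLOR_RGB2HSV).astype(int); g=((h[:,:,0]>65)&(h[:,:,0]<90)&(h[:,:,1]>80)).astype(np.uint8); g[:,:405]=0; g[:,500:]=0;g=cv2.morphologyEx(g,cv2.MORPH_CLOSE,np.ones((15,15)))
c,_=cv2.findContours(g,cv2.RETR_EXTERNAL,cv2.CHAIN_APPROX_NONE); c=max(c,key=cv2.contourArea)
P=plane(mt,c.reshape(-1,2),.012)[:,:2]; r=cv2.minAreaRect((P*1000).astype(np.float32));print('lid',np.round(np.r_[r[0],r[1],r[2]],1))
save('w13',im,(200,0,240,250),2.4)
```

```text
[ 0.60706651 -0.05142507  0.3170804 ] [ 3.14117873e+00 -3.87630525e-04  1.57480773e+00] 45.8667
[[304. 222.]
 [302. 179.]
 [299. 132.]]
(array([304.5, 222.5,  11.3]), np.float64(10.6), array([ 0.5762, -0.1253,  0.056 ])) [[-0.0361 -0.1254]]
(array([303.5, 178.5,  10.9]), np.float64(11.0), array([ 0.576 , -0.0578,  0.056 ])) [[-0.0335 -0.0579]]
(array([299.8, 132. ,  11.5]), np.float64(11.2), array([0.572 , 0.0075, 0.056 ])) [[-0.0347  0.0075]]
red (186, 145, 26, 56) [437.2 -45.5  75.1  33.2  83.8]
red (329, 70, 14, 40) [620.1  59.8  11.6  45.7   9.6]
lid [ 506.2 -358.5  334.2  169.2    3.8]
```

View pics/w13.png

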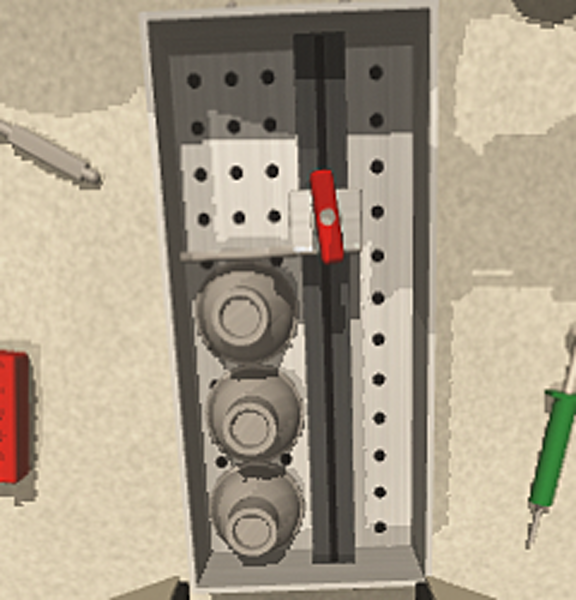

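The row is closed from the end wall to the plate, with foot rings at crop (240,318), (250,428) and (252,532). The knob wing is 83° clockwise (1.44, tight). Next I fetch the lid.

Call:
apply_moves(delta_pos=[[-0.08,-0.265,0],[-0.08,-0.265,0],[-0.08,-0.265,0],[-0.08,-0.265,0],[-0.08,-0.265,0],[-0.08,-0.265,0]], dr=[[0,0,-1],[0,0,-1],[0,0,-1],[0,0,-1],[0,0,-1],[0,0,-1]], jaw=[0.6,0.6,0.6,0.6,0.6,0.6])

```text
time: 46.47
tool_pos: [0.5752, -0.1563, 0.3154]
tool_rot: [-3.139, -0.0, 1.08]
contact_force: [-0.2, 0.2, 0.2]
opening: 0.0548
grip_force: 0.0
```

Call:
apply_moves(delta_pos=[[-0.1,-0.25,0],[-0.1,-0.25,0],[-0.1,-0.25,0],[-0.1,-0.25,0],[-0.1,-0.25,0],[-0.1,-0.25,0]], dr=[[0,0,-1],[0,0,-1],[0,0,-1],[0,0,-1],[0,0,-1],[0,0,-1]], jaw=[0.6,0.6,0.6,0.6,0.6,0.6])

```text
time: 46.97
tool_pos: [0.5358, -0.2561, 0.3164]
tool_rot: [-3.14, -0.0, 0.584]
contact_force: [0.5, 0.5, 0.2]
opening: 0.055
grip_force: 0.0
```

Call:
apply_moves(delta_pos=[[-0.08,-0.25,-0.42],[-0.08,-0.25,-0.42],[-0.08,-0.25,-0.42],[-0.08,-0.25,-0.42],[-0.08,-0.25,-0.42],[-0.08,-0.25,-0.42],[-0.08,-0.25,-0.42],[-0.08,-0.25,-0.42]], dr=[[0,0,-1],[0,0,-1],[0,0,-1],[0,0,-1],[0,0,-1],[0,0,-1],[0,0,-1],[0,0,-1]], jaw=[0.6,0.6,0.6,0.6,0.6,0.6,0.6,0.6])

```text
time: 47.63
tool_pos: [0.5048, -0.3564, 0.1502]
tool_rot: [3.141, -0.002, 0.081]
contact_force: [0.7, 0.0, 0.1]
opening: 0.0554
grip_force: 0.0
```

Run:
```python
from h import *
im,m,s=grab('wrist'); np.save('w14.npy',im); print(s['tool_pos'],s['tool_rot'],s['time'])
q=(cv2.cvtColor(im,cv2.COLOR_RGB2HSV)[:,:,2]<60).astype(np.uint8); q[235:]=0
c,_=cv2.findContours(q,cv2.RETR_EXTERNAL,cv2.CHAIN_APPROX_NONE)
for k in c:
  if cv2.contourArea(k)>300:
    P=plane(m,k.reshape(-1,2),.071)[:,:2]; r=cv2.minAreaRect((P*1000).astype(np.float32)); print(cv2.boundingRect(k),np.round(np.r_[r[0],r[1],r[2]],1)); print(cv2.boxPoints(r).round().tolist())
```

```text
[ 0.50483336 -0.35638205  0.15021163] [ 3.14060545e+00 -1.53148890e-03  8.06665154e-02] 47.6333
(317, 145, 18, 90) [ 525.4 -354.3   75.8   13.6    4.8]
[[487.0, -351.0], [488.0, -364.0], [564.0, -358.0], [563.0, -344.0]]
(0, 42, 74, 7) [ 621.3 -129.     4.2   59.2    2.4]
[[618.0, -100.0], [620.0, -159.0], [625.0, -159.0], [622.0, -99.0]]
```

Call:
apply_moves(delta_pos=[[0.0025,0,-0.08],[0.0025,0,-0.16],[0.0025,0,-0.22],[0.0025,0,-0.248],[0.0025,0,-0.248],[0.0025,0,-0.248],[0.0025,0,-0.248],[0.0025,0,-0.248]], dr=[[0,0,0],[0,0,0],[0,0,0],[0,0,0],[0,0,0],[0,0,0],[0,0,0],[0,0,0]], jaw=[0.6,0.6,0.6,0.6,0,0,0,0], force=50)

```text
time: 48.35
tool_pos: [0.5055, -0.3582, 0.052]
tool_rot: [3.139, -0.003, 0.076]
contact_force: [-0.1, -0.1, 0.2]
opening: 0.0327
grip_force: 0.0
```

Call:
apply_moves(delta_pos=[[0,0,0],[0,0,0],[0,0,0],[0,0,0],[0,0,0],[0,0,0]], dr=[[0,0,0],[0,0,0],[0,0,0],[0,0,0],[0,0,0],[0,0,0]], jaw=[0,0,0,0,0,0])

```text
time: 48.85
tool_pos: [0.5045, -0.3572, 0.0505]
tool_rot: [3.142, -0.0, 0.076]
contact_force: [-1.5, 2.1, 6.6]
opening: 0.0133
grip_force: 50.0
```

Call:
apply_moves(delta_pos=[[0,0,0.02],[0,0,0.06],[0,0,0.12],[0,0,0.19],[0,0,0.26],[0,0,0.32],[0,0,0.36],[0,0,0.375]], dr=[[0,0,0],[0,0,0],[0,0,0],[0,0,0],[0,0,0],[0,0,0],[0,0,0],[0,0,0]], jaw=[0,0,0,0,0,0,0,0])

```text
time: 49.52
tool_pos: [0.5048, -0.3582, 0.2023]
tool_rot: [3.139, -0.002, 0.076]
contact_force: [0.7, -0.4, -5.4]
opening: 0.0136
grip_force: 50.0
```

Call:
apply_moves(delta_pos=[[0.01,0.02,0],[0.02,0.06,0],[0.02,0.1,0],[0.03,0.15,0],[0.04,0.2,0],[0.05,0.25,0],[0.06,0.28,0],[0.06,0.29,0]], dr=[[0,0,0.1],[0,0,0.2],[0,0,0.3],[0,0,0.45],[0,0,0.6],[0,0,0.75],[0,0,0.9],[0,0,1]], jaw=[0,0,0,0,0,0,0,0])

```text
time: 50.18
tool_pos: [0.5282, -0.2389, 0.1982]
tool_rot: [-3.138, 0.001, 0.582]
contact_force: [0.2, -1.1, -6.3]
opening: 0.0137
grip_force: 50.0
```

Call:
apply_moves(delta_pos=[[0.01,0.02,0],[0.02,0.06,0],[0.03,0.1,0],[0.05,0.15,0],[0.06,0.2,0],[0.08,0.25,0],[0.1,0.28,0],[0.1,0.3,0]], dr=[[0,0,0.1],[0,0,0.2],[0,0,0.3],[0,0,0.45],[0,0,0.6],[0,0,0.75],[0,0,0.9],[0,0,1]], jaw=[0,0,0,0,0,0,0,0])

```text
time: 50.85
tool_pos: [0.5687, -0.1197, 0.1981]
tool_rot: [-3.139, -0.0, 1.081]
contact_force: [-0.1, -0.0, -5.9]
opening: 0.0135
grip_force: 50.0
```

Call:
apply_moves(delta_pos=[[0.01,0.02,0],[0.02,0.06,0],[0.03,0.1,0],[0.05,0.15,0],[0.06,0.2,0],[0.08,0.25,0],[0.0975,0.28,0],[0.0975,0.304,0]], dr=[[0,0,0.1],[0,0,0.2],[0,0,0.3],[0,0,0.45],[0,0,0.6],[0,0,0.75],[0,0,0.9],[0,0,1]], jaw=[0,0,0,0,0,0,0,0])

```text
time: 51.52
tool_pos: [0.6075, 0.0015, 0.1979]
tool_rot: [-3.139, -0.0, 1.581]
contact_force: [-0.8, -1.0, -6.1]
opening: 0.0131
grip_force: 50.0
```

Call:
apply_moves(delta_pos=[[0,0,0],[0,0,0],[0,0,0],[0,0,0],[0,0,0]], dr=[[0,0,0.04],[0,0,0.074],[0,0,0.074],[0,0,0.074],[0,0,0.074]], jaw=[0,0,0,0,0])

```text
time: 51.93
tool_pos: [0.6072, -0.0007, 0.1996]
tool_rot: [-3.141, 0.0, 1.611]
contact_force: [0.4, 0.6, -5.2]
opening: 0.0132
grip_force: 50.0
```

Run:
```python
from h import *
im,m,s=grab('wrist'); np.save('w15.npy',im); print(s['tool_pos'],s['tool_rot'],s['time'],s['opening'],s['contact_force'])
h=cv2.cvtColor(im,cv2.COLOR_RGB2HSV).astype(int); g=((h[:,:,0]>65)&(h[:,:,0]<90)&(h[:,:,1]>80)).astype(np.uint8); g[235:]=0
c,_=cv2.findContours(g,cv2.RETR_EXTERNAL,cv2.CHAIN_APPROX_NONE); k=max(c,key=cv2.contourArea); print(cv2.boundingRect(k))
hull=cv2.approxPolyDP(cv2.convexHull(k),4,True).reshape(-1,2); print(hull.tolist())
print(plane(m,hull,s['tool_pos'][2]-.0475+.004).round(4)[:,:2].tolist())
```

```text
[ 0.60717496 -0.00072285  0.19955689] [-3.14132637e+00  1.60482793e-04  1.61090395e+00] 51.9333 0.013171320949162844 [ 0.36247418  0.55506638 -5.22650606]
(173, 0, 306, 235)
[[478, 0], [449, 234], [202, 234], [173, 0]]
[[0.6934, 0.1508], [0.6991, -0.0001], [0.5166, -0.0073], [0.5104, 0.1436]]
```

Call:
apply_moves(delta_pos=[[0,0.0025,-0.04],[0,0.0025,-0.08],[0,0.0025,-0.12],[0,0.0025,-0.15],[0,0.0025,-0.18],[0,0.0025,-0.2],[0,0.0025,-0.22],[0,0.0025,-0.23]], dr=[[0,0,0],[0,0,0],[0,0,0],[0,0,0],[0,0,0],[0,0,0],[0,0,0],[0,0,0]], jaw=[0,0,0,0,0,0,0,0])

```text
time: 52.65
tool_pos: [0.6071, 0.0009, 0.1068]
tool_rot: [-3.141, -0.0, 1.612]
contact_force: [0.2, -0.3, -5.3]
opening: 0.0136
grip_force: 50.0
```

Call:
apply_moves(delta_pos=[[0,0,-0.002],[0,0,-0.004],[0,0,-0.004]], dr=[[0,0,0],[0,0,0],[0,0,0]], jaw=[0,0,0])

```text
time: 52.9
tool_pos: [0.6077, 0.0011, 0.1066]
tool_rot: [3.141, 0.0, 1.613]
contact_force: [-0.7, -0.6, -5.8]
opening: 0.0133
grip_force: 50.0
```

Call:
apply_moves(delta_pos=[[0,0,-0.0025],[0,0,-0.005],[0,0,-0.005]], dr=[[0,0,0],[0,0,0],[0,0,0]], jaw=[0,0,0])

```text
time: 53.15
tool_pos: [0.6074, 0.0012, 0.1042]
tool_rot: [3.141, 0.0, 1.613]
contact_force: [-0.6, 0.5, -5.2]
opening: 0.0133
grip_force: 50.0
```

Call:
apply_moves(delta_pos=[[0,0,-0.0025],[0,0,-0.004],[0,0,-0.004]], dr=[[0,0,0],[0,0,0],[0,0,0]], jaw=[0,0,0])

```text
time: 53.4
tool_pos: [0.6076, 0.0011, 0.1035]
tool_rot: [3.141, 0.0, 1.613]
contact_force: [-2.6, -0.2, 2.8]
opening: 0.0138
grip_force: 50.0
```

Contact comes at z 0.1035, exactly the seated height, and the lid is level. I release and retreat.

Call:
apply_moves(delta_pos=[[0,0,0],[0,0,0],[0,0,0],[0,0,0],[0,0,0.02],[0,0,0.08],[0,0,0.15],[0,0,0.25]], dr=[[0,0,0],[0,0,0],[0,0,0],[0,0,0],[0,0,0],[0,0,0],[0,0,0],[0,0,0]], jaw=[0.5,0.5,0.5,0.5,0.5,0.5,0.5,0.5])

```text
time: 54.07
tool_pos: [0.6059, 0.0013, 0.2016]
tool_rot: [-3.137, -0.001, 1.613]
contact_force: [1.7, 0.7, -1.2]
opening: 0.0457
grip_force: 0.0
```

Call:
apply_moves(delta_pos=[[-0.3,0,0.3],[-0.3,0,0.3],[-0.3,0,0.3],[-0.3,0,0.3],[-0.3,0,0.3],[-0.3,0,0.3],[-0.3,0,0.3],[-0.3,0,0.3]], dr=[[0,0,0],[0,0,0],[0,0,0],[0,0,0],[0,0,0],[0,0,0],[0,0,0],[0,0,0]], jaw=[0.5,0.5,0.5,0.5,0.5,0.5,0.5,0.5])

```text
time: 54.73
tool_pos: [0.4875, 0.0011, 0.3214]
tool_rot: [-3.14, -0.0, 1.613]
contact_force: [0.1, 0.0, -0.1]
opening: 0.0459
grip_force: 0.0
```

Run:
```python
from h import *
t,m,s=grab('top'); print(s['tool_pos'],s['time'])
t0=np.load('top0.npy')
def lid(t):
    h=cv2.cvtColor(t,cv2.COLOR_RGB2HSV).astype(int); g=((h[:,:,0]>65)&(h[:,:,0]<90)&(h[:,:,1]>80)).astype(np.uint8); g[:160]=0;g[235:]=0;g[:,:280]=0;g[:,405:]=0
    g=cv2.morphologyEx(g,cv2.MORPH_CLOSE,np.ones((9,9))); c,_=cv2.findContours(g,cv2.RETR_EXTERNAL,cv2.CHAIN_APPROX_NONE); c=max(c,key=cv2.contourArea)
    r=cv2.minAreaRect((plane(m,c.reshape(-1,2),.065)[:,:2]*1000).astype(np.float32)); return np.round(np.r_[r[0],r[1],r[2]],1),cv2.boundingRect(c)
print(lid(t0),lid(t))
im,mm,_=grab('side'); s0=cv2.imread('pics/side0.png')[:,:,::-1]
def sl(t):
    h=cv2.cvtColor(t,cv2.COLOR_RGB2HSV).astype(int); g=((h[:,:,0]>65)&(h[:,:,0]<90)&(h[:,:,1]>80)).astype(np.uint8); g[:145]=0;g[240:]=0;g[:,:295]=0;g[:,360:]=0
    g=cv2.morphologyEx(g,cv2.MORPH_CLOSE,np.ones((9,9))); c,_=cv2.findContours(g,cv2.RETR_EXTERNAL,cv2.CHAIN_APPROX_NONE); c=max(c,key=cv2.contourArea); return cv2.approxPolyDP(cv2.convexHull(c),3,True).reshape(-1,2).tolist()
print(sl(s0),sl(im))
```

```text
[0.48753512 0.00112931 0.32142359] 54.7333
(array([6.074e+02, 5.000e-01, 1.588e+02, 3.323e+02, 2.300e+00]), (289, 169, 109, 55)) (array([609.2,   0.8, 157.6, 331.9,   2.5]), (289, 168, 108, 56))
[[348, 158], [349, 228], [299, 227], [307, 157]] [[347, 157], [349, 228], [298, 227], [306, 158]]
```

The lid's outline matches its original seated outline in both views to about 1 px, so I hand in.

```bash
python3 -c "
from cell import job
print(job.hand_in())"
```

```text
the job is handed in; nothing more can be done
None
```

I handed the job in at about 55 s: three steel bowls packed in one close row, the bar snug against them, the knob turned to about 1.44 rad (tight), and the lid seated level on the rim; no verdict came back.

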